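# Lay out the parts boxes from the stack

### The job

Take the stack of four parts boxes apart and set each box, lid up, in the tray whose floor has the colour of its lid: centred, lying flat inside the lip and squared up with the tray's long side. The boxes hold small loose parts, so never let one tip over, and leave the glue bottle and the brush cup where they stand.

Things in the scene. Friction and masses are not known exactly. Their poses are not given: they have to be found in the camera images.
- box_red: Lidded parts box with a red lid (top 15 mm) on a grey body, 64 long (its x) x 44 wide (its y) x 40 mm high, about 100 g, loose; at the start at the top of the stack. Origin: centre of its underside; z up. The lid does not come off. The boxes merely rest on one another, lid top under flat base, nearly in line; grip a box across its width.
- box_yellow: Lidded parts box with a yellow lid (top 15 mm) on a grey body, 86 long (its x) x 52 wide (its y) x 40 mm high, about 150 g, loose; at the start second from the top. Origin: centre of its underside; z up. The lid does not come off. The boxes merely rest on one another, lid top under flat base, nearly in line; grip a box across its width.
- box_green: Lidded parts box with a green lid (top 15 mm) on a grey body, 108 long (its x) x 58 wide (its y) x 40 mm high, about 200 g, loose; at the start third from the top, second from the bottom. Origin: centre of its underside; z up. The lid does not come off. The boxes merely rest on one another, lid top under flat base, nearly in line; grip a box across its width.
- box_blue: Lidded parts box with a blue lid (top 15 mm) on a grey body, 130 long (its x) x 64 wide (its y) x 40 mm high, about 260 g, loose; at the start at the bottom, on the bench. Origin: centre of its underside; z up. The lid does not come off. The boxes merely rest on one another, lid top under flat base, nearly in line; grip a box across its width.
- tray_red: Fixed shallow sorting tray, flat red floor with a cream lip, on the bench. Outside 94 (its x, the long way) x 74 (its y), inside 84 x 64 mm: 10 mm room all round the red-lidded box. Floor 3 mm above the bench, lip 5 mm thick with its top 8 mm above the bench. Origin: centre of its underside, at bench height; z up. Empty at the start.
- tray_yellow: Fixed shallow sorting tray, flat yellow floor with a cream lip, on the bench. Outside 116 (its x, the long way) x 82 (its y), inside 106 x 72 mm: 10 mm room all round the yellow-lidded box. Floor 3 mm above the bench, lip 5 mm thick with its top 8 mm above the bench. Origin: centre of its underside, at bench height; z up. Empty at the start.
- tray_green: Fixed shallow sorting tray, flat green floor with a cream lip, on the bench. Outside 138 (its x, the long way) x 88 (its y), inside 128 x 78 mm: 10 mm room all round the green-lidded box. Floor 3 mm above the bench, lip 5 mm thick with its top 8 mm above the bench. Origin: centre of its underside, at bench height; z up. Empty at the start.
- tray_blue: Fixed shallow sorting tray, flat blue floor with a cream lip, on the bench. Outside 160 (its x, the long way) x 94 (its y), inside 150 x 84 mm: 10 mm room all round the blue-lidded box. Floor 3 mm above the bench, lip 5 mm thick with its top 8 mm above the bench. Origin: centre of its underside, at bench height; z up. Empty at the start.
- glue: Bystander: white glue bottle with a paper label and black cap, 44 mm diameter, 95 mm high, standing loose on the bench. Origin: centre of its underside.
- brush_cup: Bystander: steel-grey metal cup, 66 mm diameter and 75 mm high, with three brushes that stand up to 123 mm above the bench, loose. Origin: centre of its underside.
Not all that is in view belongs to the job. There is more than one size of the tray_red; the job needs the middle-sized.

How it is judged:
By the outcome, as a careful person would: the job done as asked, in the order asked, and still so for the second after the job is handed in, with the robot touching nothing.
It also fails if it takes over 120 s, if anything falls off the work surface, if the arm or the gripper's body presses on something with over 40 N, if the wrist force passes 120 N, or if a joint passes its speed limit or range.

### The arm

A 6-joint arm with a two-finger parallel gripper is mounted at the origin on the work surface. World frame = base frame: x ahead of the robot, y to its left, z up, the work surface at z = 0. Lengths are in m, angles in rad, forces in N, time in s.
With the tool pointing down it reaches from about 0.3 to 0.85 m from the base axis. Payload 5.4 kg.
Tool frame: the origin (TCP) lies at the very end of the fingers, on their centre line; the grasp point (between the pads) lies 19 mm behind it (env.grasp_offset is the distance from the TCP to the grasp point, in m); z points along the fingers, y is the direction in which the jaws open and shut (so a half turn about z gives the same grasp; the last joint's range is limited). The gripper opens to 85 mm and grips with 20 to 120 N. Pads are 22 mm wide; open, the fingers measure 114 mm over their backs; the gripper's body (76 mm by 85 mm) begins 54 mm behind the grasp point. The pads swing forward as they close: fully open they stand 13 mm farther back than shut.
Start: joints at [-1.529, 0.158, 1.597, -0, 1.386, -0.21], TCP at [0.143, -0.557, 0.231] pointing down, gripper open.
Joint ranges: [-2.91, 2.91], [-0.94, 2.29], [0.18, 2.7], [-1.29, 4.43], [0.17, 2.64], [-3, 3]. Speed limits (rad/s): [2.57, 2.57, 3.14, 3.14, 3.14, 3.14].

### API

Orientations are given as a rotation vector (axis times angle).
In Python, from rig import env gives the robot as it stands. The module is installed in compiled form; this text tells all that it offers.
- The arm moves only by the tool arm_command, never from a script. Its argument "moves" is one flat list of numbers, 7 for each row, row after row: the shift along the world's x, y, z in mm, then the turn, a rotation vector about the world's x, y, z in degrees, then the opening, from 0 (shut) to 1 (fully open). A call has exactly 5 rows; each row is the pose to reach, as a shift and turn from the pose commanded when the call began; what a row does not reach only later rows make up. A row lasts 1/10 s, in which the tool goes at most 50 mm and 8.59 degrees, less where a joint would pass 70% of its speed; a pose out of reach is approached as far as the arm can. A call with a gripper value outside its range is refused whole. The fingers move at their own pace and stop on an object; "squeeze" is the grip in N (left out, the last holds). Time passes only in rows, so rows that repeat a pose let the fingers close, or fill a call up. It gives the time, the measured TCP pose, the force and the opening at its end, in the units of the state.
- env.get_state(): the state, without advancing time (a new reading comes with each control period).
- env.camera(name): name is "scene" or "side" or "wrist"; returns the picture (420x560x3 uint8, blue, green, red); there is no depth.
- env.camera_info(name): a dict with "fx", "fy", "cx", "cy" (pixels), "D" ([k1, k2, p1, p2, k3] as OpenCV has them; the pictures are not rectified), "pose" (4x4, takes a point from camera to world coordinates). Camera axes: x right, y up, looking along -z (the intrinsics and any distortion apply to the point x, -y, -z); pixel columns grow to the right and rows downward; lengths in m; the calibration is good to about 2 mm. A picture is of the moment at which its call begins: read the wrist's pose just before it. camera_info takes no time and is no camera call; for the wrist camera it gives the pose at the moment of the call.
- env.sign_off(): hands the job in, once; it reports no verdict.
The state is a dict: "time_s": time; "q": joint angles; "qvel": joint speeds; "tau": joint torques, N m; "ee_pos": TCP position; "ee_rot": TCP orientation; "contact_force": force on the tool from outside, world axes, zero at the start; "moment": the same for the moment, N m; "width": opening from 0.0 (shut) to 1.0 (fully open).
Only numpy, scipy, OpenCV 4.12 (cv2) and the standard library are available. Lean on these libraries where they do the work, as an engineer would, in place of code of your own. Each camera call takes 0.05 s, during which the arm holds its last target.

## Working session

There is one attempt and no reset: what is moved stays moved. The work goes in short steps, Python scripts to look and compute and a tool call to move; the robot and the scene stay as the last step left them, time stands still between calls to the robot, and variables do not carry over. Pictures are saved under pics/ and viewed, and the job is handed in when it is done.

Besides the shell and the picture viewer there is one more tool, called after "Request:" by a JSON object that holds its "op" and its "data", one argument or row to a line. arm_command: Moves the arm, as the interface text tells. Its arguments: {"type":"object","properties":{"moves":{"type":"array","items":{"type":"number"}},"squeeze":{"type":"number"}},"required":["moves"]}

```bash
mkdir -p pics; ls; python3 - <<'E'
from rig import env
import cv2
for n in ["scene","side","wrist"]:
    i=env.camera_info(n); print(n,{k:(v if k!='pose' else v.round(3).tolist() if hasattr(v,'round') else v) for k,v in i.items()})
    cv2.imwrite(f"pics/{n}0.png",env.camera(n))
s=env.get_state(); print(s)
print(env.grasp_offset)
E
```

```text
pics
scene {'fx': 443.70497768858854, 'fy': 443.70497768858854, 'cx': 286.410701286923, 'cy': 207.41925482177905, 'D': array([0.03887325, 0.        , 0.        , 0.        , 0.        ]), 'pose': [[0.312, -0.711, 0.63, 1.228], [0.95, 0.227, -0.215, -0.238], [0.01, 0.666, 0.746, 0.931], [0.0, 0.0, 0.0, 1.0]]}
side {'fx': 542.4265339657775, 'fy': 542.4265339657775, 'cx': 278.58085484418206, 'cy': 202.82769128683543, 'D': array([-0.04566936,  0.        ,  0.        ,  0.        ,  0.        ]), 'pose': [[-0.852, 0.394, -0.343, -0.013], [-0.523, -0.648, 0.553, 0.893], [-0.004, 0.651, 0.759, 1.326], [0.0, 0.0, 0.0, 1.0]]}
wrist {'fx': 367.86919471345465, 'fy': 367.86919471345465, 'cx': 279.4143471450468, 'cy': 210.47004955659264, 'D': array([-0.07832829,  0.        ,  0.        ,  0.        ,  0.        ]), 'pose': [[0.25, 0.922, 0.296, 0.219], [-0.968, 0.239, 0.075, -0.537], [-0.002, -0.305, 0.952, 0.374], [0.0, 0.0, 0.0, 1.0]]}
{'time_s': 0.15, 'q': array([-1.52909879e+00,  1.58906203e-01,  1.59796528e+00, -1.21504978e-05,
        1.38621899e+00, -2.10085448e-01]), 'qvel': array([ 1.39485590e-03, -1.79481205e-03, -3.44234363e-03, -9.11237815e-04,
        4.32958417e-05,  5.27805326e-04]), 'tau': array([-2.88443280e-04, -3.96378672e+01, -3.31784856e+01, -3.09820380e-04,
        5.47033167e-03,  1.65836102e-06]), 'ee_pos': array([ 0.14321399, -0.55638485,  0.23053084]), 'ee_rot': array([-3.11524834e+00, -3.94271889e-01, -1.79077108e-04]), 'contact_force': array([0.04298573, 0.56519878, 0.24205973]), 'moment': array([ 0.00673042, -0.0450837 ,  0.00869842]), 'width': 1.002048020975487}
0.0187
```

View pics/scene0.png

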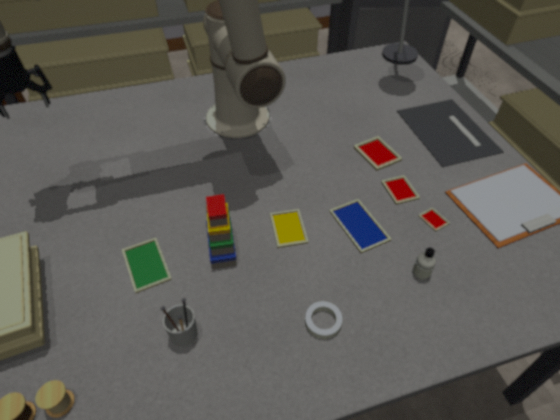

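View pics/side0.png

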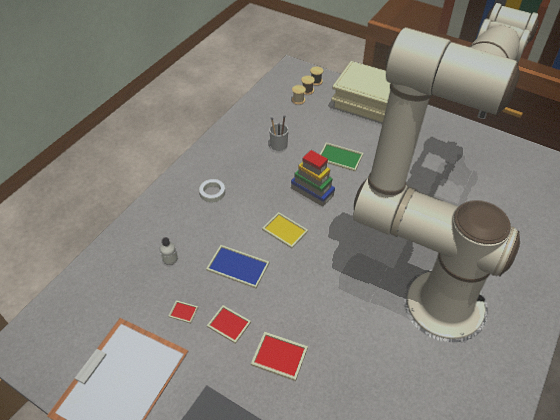

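View pics/wrist0.png

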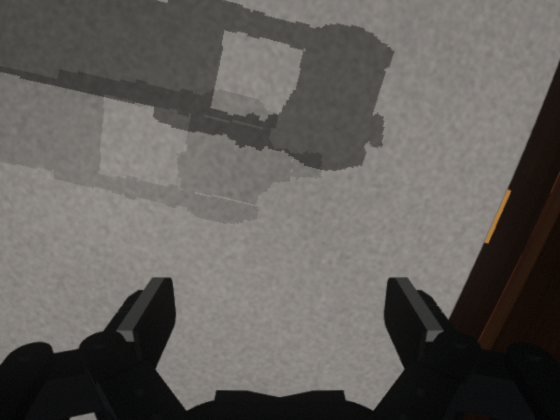

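The scene picture shows three red trays at about (378,152), (400,189) and (434,219), the large, middle and small ones. The yellow tray is at (289,228), blue at (360,224) and green at (146,264). The stack is at (220,225), the brush cup at (180,325), the glue at (425,263). The middle-sized red tray is therefore the one at (400,189), which is (229,323) in the side view. Next I'll measure all of these.

```bash
cat > h.py <<'E'
import numpy as np, cv2
from rig import env
def world(info,px,z):
    px=np.asarray(px,float).reshape(-1,1,2)
    K=np.array([[info['fx'],0,info['cx']],[0,info['fy'],info['cy']],[0,0,1]])
    u=cv2.undistortPoints(px,K,np.array(info['D'])).reshape(-1,2)
    T=np.array(info['pose']); d=np.c_[u[:,0],-u[:,1],-np.ones(len(u))]@T[:3,:3].T
    o=T[:3,3]; return o+d*((z-o[2])/d[:,2])[:,None]
def project(info,P):
    T=np.array(info['pose']); P=np.asarray(P,float).reshape(-1,3)
    c=(P-T[:3,3])@T[:3,:3]; c=c*[1,-1,-1]
    K=np.array([[info['fx'],0,info['cx']],[0,info['fy'],info['cy']],[0,0,1]])
    return cv2.projectPoints(c.reshape(-1,1,3),np.zeros(3),np.zeros(3),K,np.array(info['D']))[0].reshape(-1,2)
HUE={'red':[(0,8),(172,180)],'yellow':[(22,34)],'green':[(50,80)],'blue':[(110,130)]}
def mask(img,c,smin=130,vmin=50):
    h=cv2.cvtColor(img,cv2.COLOR_BGR2HSV); m=np.zeros(img.shape[:2],np.uint8)
    for a,b in HUE[c]: m|=cv2.inRange(h,(a,smin,vmin),(b,255,255))
    return m
def blobs(img,info,c,z,amin=60,**k):
    m=mask(img,c,**k); S=4
    mm=cv2.resize(m,None,fx=S,fy=S,interpolation=cv2.INTER_LINEAR); mm=(mm>127).astype(np.uint8)
    out=[]
    for q in cv2.findContours(mm,cv2.RETR_EXTERNAL,cv2.CHAIN_APPROX_NONE)[0]:
        if cv2.contourArea(q)<amin*S*S: continue
        p=(q.reshape(-1,2)+.5)/S-.5
        W=world(info,p,z)[:,:2]*1000
        (x,y),(w,h),a=cv2.minAreaRect(W.astype(np.float32))
        if w<h: w,h,a=h,w,a+90
        out.append((p.mean(0).round(0).tolist(),[round(float(v),1) for v in (x,y,w,h,(a+90)%180-90)]))
    return out
E
python3 - <<'E'
from h import *
for n in ["scene","side"]:
    im=cv2.imread(f"pics/{n}0.png"); info=env.camera_info(n)
    for c in HUE:
        for b in blobs(im,info,c,.003,40): print(n,c,*b)
s=cv2.imread("pics/scene0.png")[180:280,190:270]
d=cv2.imread("pics/side0.png")[140:220,280:350]
cv2.imwrite("pics/c1.png",np.hstack([cv2.resize(s,(400,500),interpolation=3),cv2.resize(d,(400,500),interpolation=3)]))
s=cv2.imread("pics/scene0.png")[130:240,340:460]
cv2.imwrite("pics/c2.png",cv2.resize(s,None,fx=5,fy=5,interpolation=3))
E
```

```text
scene red [433.0, 219.0] [606.1, 399.3, 56.8, 43.7, 11.6]
scene red [216.0, 206.0] [380.0, -157.2, 93.9, 54.6, -7.6]
scene red [400.0, 189.0] [475.4, 366.6, 81.9, 62.2, -0.1]
scene red [378.0, 152.0] [307.5, 375.8, 105.7, 78.6, 10.7]
scene yellow [288.0, 227.0] [512.4, 11.1, 103.9, 71.4, -6.9]
scene yellow [220.0, 224.0] [436.1, -164.0, 85.1, 61.0, -9.7]
scene green [146.0, 264.0] [515.1, -365.1, 119.0, 72.8, 8.2]
scene green [221.0, 243.0] [511.9, -172.7, 59.9, 19.0, 85.7]
scene blue [222.0, 257.0] [557.2, -177.6, 62.5, 24.9, 78.9]
scene blue [360.0, 225.0] [561.5, 198.3, 143.9, 78.6, 8.5]
side red [279.0, 355.0] [312.9, 371.6, 109.9, 81.0, 11.2]
side red [229.0, 323.0] [477.5, 365.1, 83.5, 63.6, -0.3]
side red [183.0, 311.0] [605.8, 400.6, 58.0, 44.9, 14.5]
side red [315.0, 159.0] [583.7, -308.1, 79.6, 58.7, -10.1]
side yellow [285.0, 229.0] [514.0, 9.8, 104.9, 70.8, -6.4]
side yellow [323.0, 173.0] [527.6, -264.1, 58.4, 18.7, 77.1]
side yellow [513.0, 3.0] [286.9, -1730.5, 101.0, 68.1, -83.9]
side blue [238.0, 266.0] [562.7, 196.8, 148.6, 80.7, 8.7]
side blue [328.0, 192.0] [473.1, -191.7, 66.3, 12.9, 82.5]
```

View pics/c1.png

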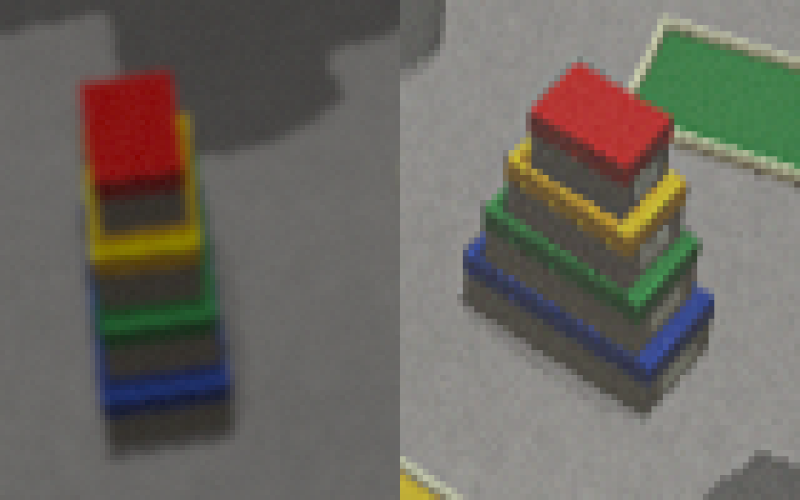

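View pics/c2.png

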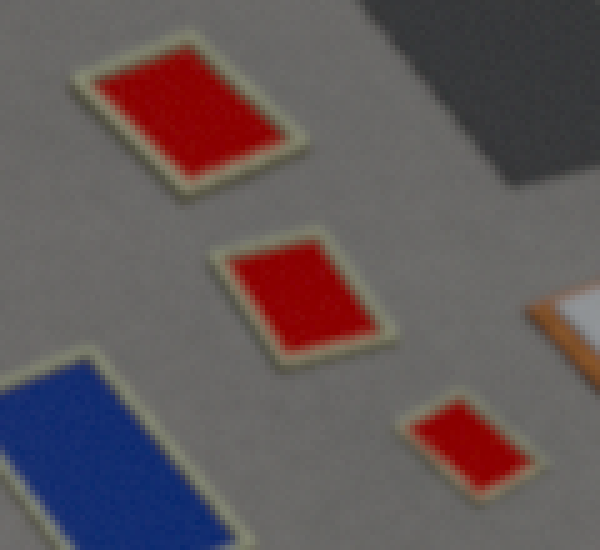

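The close crop confirms it: the middle red tray's inside measures 84x64 mm, centred near (476,366) with its long side along world x. Next I'll move the wrist camera above the stack.

Request:
{"op": "arm_command", "data": {
  "moves": [30,36,14,0,0,-4,1,60,72,28,0,0,-8,1,90,108,42,0,0,-12,1,120,144,56,0,0,-16,1,150,180,70,0,0,-20,1]
}}

```text
time_s: 0.65
ee_pos: [0.294, -0.3751, 0.3015]
ee_rot: [-3.137, 0.158, -0.0]
contact_force: [0.7, 0.4, -0.7]
width: 1.003
```

Request:
{"op": "arm_command", "data": {
  "moves": [30,40,0,0,0,-2,1,60,80,0,0,0,-2,1,90,120,0,0,0,-2,1,120,160,0,0,0,-2,1,150,200,0,0,0,-2,1]
}}

```text
time_s: 1.15
ee_pos: [0.444, -0.1749, 0.3012]
ee_rot: [3.135, -0.208, 0.0]
contact_force: [1.1, -1.7, 0.5]
width: 1.005
```

Request:
{"op": "arm_command", "data": {
  "moves": [20,10,0,0,0,0,1,20,10,0,0,0,0,1,20,10,0,0,0,0,1,20,10,0,0,0,0,1,20,10,0,0,0,0,1]
}}

```text
time_s: 1.65
ee_pos: [0.4626, -0.1678, 0.3012]
ee_rot: [3.134, -0.21, -0.0]
contact_force: [-0.1, 0.4, 0.0]
width: 1.004
```

```bash
cat > look.py <<'E'
import sys
from h import *
def look(name):
    s=env.get_state(); info=env.camera_info('wrist'); im=env.camera('wrist')
    cv2.imwrite(f"pics/{name}.png",im); np.savez(f"pics/{name}.npz",**{k:np.array(v) for k,v in info.items()})
    R=cv2.Rodrigues(s['ee_rot'])[0]
    print('t',round(s['time_s'],2),'tcp',(s['ee_pos']*1000).round(1),'yaw',round(np.degrees(np.arctan2(R[1,0],R[0,0])),2),'tilt',(R[:,2]).round(3),'w',round(s['width'],3),'F',s['contact_force'].round(1))
    return im,info,s
E
python3 - <<'E'
from look import *
im,info,s=look('w1')
for c,z in zip(['red','yellow','green','blue'],[.16,.12,.08,.04]):
    for b in blobs(im,info,c,z): print(c,*b)
E
```

```text
t 1.65 tcp [ 462.6 -167.8  301.2] yaw -7.68 tilt [-0. -0. -1.] w 1.004 F [-0.1  0.4  0. ]
red [272.0, 122.0] [518.7, -170.0, 64.0, 44.2, -6.7]
yellow [125.0, 136.0] [522.4, -38.0, 78.4, 52.6, -6.8]
green [440.0, 90.0] [522.5, -333.0, 105.0, 62.4, 8.2]
blue [7.0, 147.0] [527.7, 131.5, 81.9, 33.8, -19.9]
blue [280.0, 53.0] [577.7, -179.9, 62.7, 18.4, 82.6]
```

View pics/w1.png

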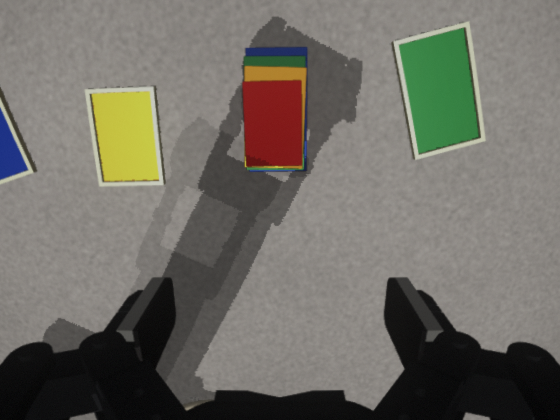

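The wrist view shows the stack at (272,115), with the red lid 64x44 mm at (519,-170) and -6.7°. The yellow tray is at (125,136) and the green at (440,90). I'll cross-check these against the other cameras.

```bash
python3 - <<'E'
from h import *
i=np.load('pics/w1.npz'); im=cv2.imread('pics/w1.png')
for c in ['yellow','green']:
    for b in blobs(im,i,c,.003): print(c,*b)
for n in ['scene','side']:
    I=env.camera_info(n)
    for b in blobs(cv2.imread(f'pics/{n}0.png'),I,'red',.16): print(n,b)
    im0=cv2.imread(f'pics/{n}0.png'); a=np.radians(-6.7)
    for z,l,w,col in [(.16,64,44,(255,255,255))]:
        P=[[518.7+np.cos(a)*x-np.sin(a)*y,-170+np.sin(a)*x+np.cos(a)*y,z*1000] for x,y in [(l/2,w/2),(l/2,-w/2),(-l/2,-w/2),(-l/2,w/2)]]
        print(n,project(I,np.array(P)/1000).round(1).tolist())
# glue, cup
print('cup base scene',world(env.camera_info('scene'),[[183,345]],0),'side',world(env.camera_info('side'),[[279,149]],0))
print('glue base',world(env.camera_info('scene'),[[424,277]],0),world(env.camera_info('side'),[[169,262]],0))
cv2.imwrite('pics/w1c.png',cv2.resize(im[30:190,220:330],None,fx=5,fy=3.7,interpolation=3))
E
```

```text
yellow [125.0, 136.0] [515.9, 12.6, 106.7, 71.6, -6.8]
green [440.0, 90.0] [518.7, -365.6, 127.2, 75.6, 8.2]
scene ([433.0, 219.0], [711.3, 291.4, 47.1, 36.3, 11.6])
scene ([216.0, 206.0], [523.4, -170.9, 78.0, 45.4, -7.6])
scene ([400.0, 189.0], [602.7, 264.3, 68.1, 51.7, -0.1])
scene ([378.0, 152.0], [463.2, 271.9, 87.8, 65.3, 10.7])
scene [[227.1, 213.4], [207.7, 216.2], [205.5, 196.1], [224.0, 193.5]]
side ([279.0, 355.0], [274.3, 433.5, 96.9, 71.3, 11.2])
side ([229.0, 323.0], [419.4, 427.8, 73.6, 56.1, -0.3])
side ([183.0, 311.0], [532.4, 459.1, 51.1, 39.5, 14.5])
side ([315.0, 159.0], [512.9, -165.5, 70.2, 51.7, -10.1])
side [[301.4, 156.6], [309.9, 148.7], [326.9, 157.7], [318.5, 165.8]]
cup base scene [[ 0.75606289 -0.31171176  0.        ]] side [[ 0.71707451 -0.28711793  0.        ]]
glue base [[0.76333222 0.28096171 0.        ]] [[0.74380069 0.29139349 0.        ]]
```

View pics/w1c.png

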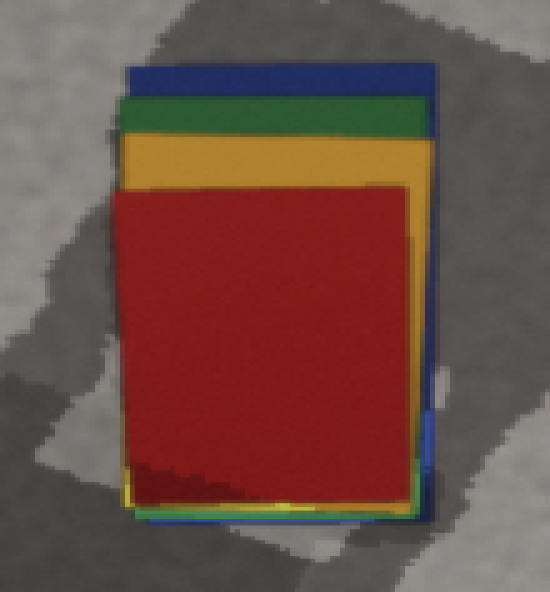

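The grasp for red has to sit above the yellow lid (z=120), so I'll put the TCP at about z=126. Now I'll approach and grip.

Request:
{"op": "arm_command", "data": {
  "moves": [28,-1,-30,0,0,1,1,56,-2,-60,0,0,1,1,56,-2,-95,0,0,1,1,56,-2,-120,0,0,1,1,56,-2,-120,0,0,1,1]
}}

```text
time_s: 2.2
ee_pos: [0.5164, -0.168, 0.1769]
ee_rot: [-3.132, 0.182, 0.012]
contact_force: [-0.7, 0.1, -0.3]
width: 1.001
```

```bash
python3 - <<'E'
from look import *
im,info,s=look('w2')
for b in blobs(im,info,'red',.16): print(b)
P=s['ee_pos']; R=cv2.Rodrigues(s['ee_rot'])[0]
print(project(info,[P, P+R@[0,.0425,-.013],P+R@[0,-.0425,-.013]]))
E
```

```text
t 2.2 tcp [ 516.4 -168.   176.9] yaw -6.63 tilt [-0.008  0.004 -1.   ] w 1.001 F [-0.7  0.1 -0.3]
([283.0, 251.0], [520.5, -170.4, 67.9, 44.1, -6.3])
[[278.82225211 281.44773495]
 [383.21088615 296.64276483]
 [174.33996546 296.43317745]]
```

View pics/w2.png

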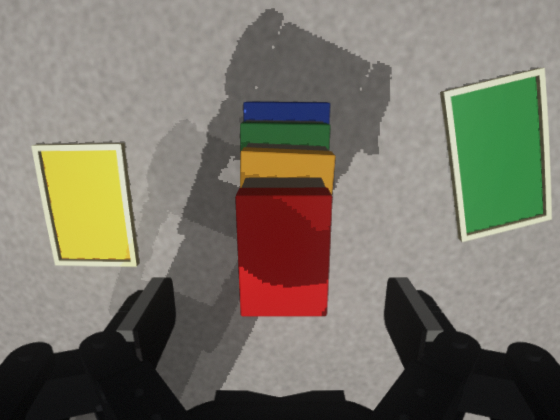

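Request:
{"op": "arm_command", "data": {
  "moves": [0,0,-15,0,0,0,1,0,0,-30,0,0,0,1,0,0,-45,0,0,0,1,0,0,-55,0,0,0,1,0,0,-55,0,0,0,1]
}}

```text
time_s: 2.75
ee_pos: [0.518, -0.1681, 0.1241]
ee_rot: [-3.135, 0.18, 0.005]
contact_force: [-0.2, -0.0, 0.7]
width: 1.001
```

```bash
python3 - <<'E'
from look import *
im,info,s=look('w3')
E
```

```text
t 2.75 tcp [ 518.  -168.1  124.1] yaw -6.58 tilt [-0.003  0.002 -1.   ] w 1.001 F [-0.2 -0.   0.7]
```

View pics/w3.png

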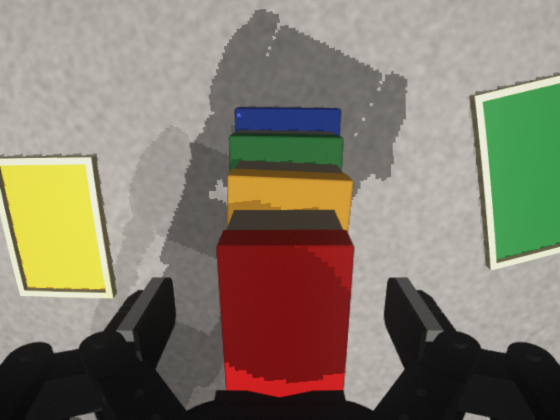

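Request:
{"op": "arm_command", "data": {
  "moves": [0,-1.5,3,0,0,0,1,0,-1.5,3,0,0,0,0.4,0,-1.5,3,0,0,0,0.4,0,-1.5,3,0,0,0,0.4,0,-1.5,3,0,0,0,0.4],
  "squeeze": 35
}}

```text
time_s: 3.3
ee_pos: [0.5196, -0.1705, 0.1299]
ee_rot: [3.136, -0.18, 0.002]
contact_force: [-0.2, 0.3, 3.1]
width: 0.513
```

Request:
{"op": "arm_command", "data": {
  "moves": [0,0,0,0,0,0,0.4,0,0,0,0,0,0,0.4,0,0,0,0,0,0,0.4,0,0,0,0,0,0,0.4,0,0,0,0,0,0,0.4]
}}

```text
time_s: 3.8
ee_pos: [0.5196, -0.1705, 0.1299]
ee_rot: [3.136, -0.18, 0.002]
contact_force: [0.4, 0.9, 5.7]
width: 0.512
```

Request:
{"op": "arm_command", "data": {
  "moves": [0,0,3,0,0,0,0.4,0,0,10,0,0,0,0.4,0,0,25,0,0,0,0.4,0,0,45,0,0,0,0.4,0,0,65,0,0,0,0.4]
}}

```text
time_s: 4.3
ee_pos: [0.5191, -0.1704, 0.1957]
ee_rot: [3.136, -0.18, -0.0]
contact_force: [0.0, -0.7, -0.7]
width: 0.511
```

```bash
python3 - <<'E'
from look import *
im,info,s=look('w4')
cv2.imwrite('pics/s4.png',env.camera('side'))
cv2.imwrite('pics/s4.png',np.hstack([im[:,:],cv2.resize(cv2.imread('pics/s4.png')[100:240,250:400],None,fx=3,fy=3)[:420,:240]]))
E
```

```text
t 4.3 tcp [ 519.1 -170.4  195.7] yaw -6.57 tilt [-0. -0. -1.] w 0.511 F [ 0.  -0.7 -0.7]
```

View pics/s4.png

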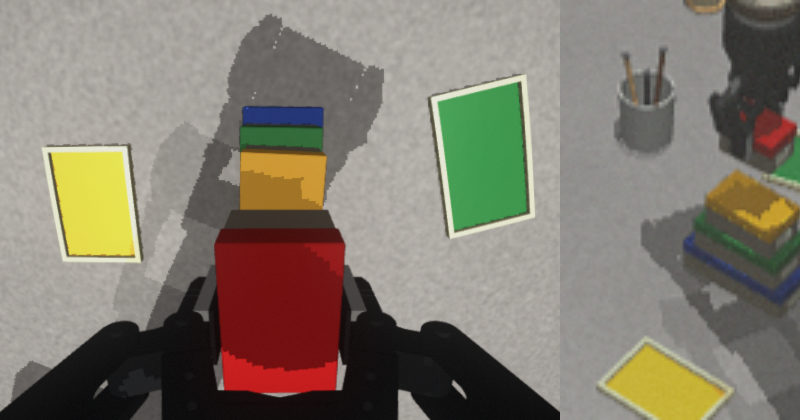

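Red is held level and yellow stayed put. I'll carry it towards the middle red tray and stop short of it for a look.

Request:
{"op": "arm_command", "data": {
  "moves": [-10,30,12,0,0,1,0.4,-21,75,24,0,0,2,0.4,-32,122,34,0,0,3,0.4,-43,169,34,0,0,4,0.4,-54,216,34,0,0,5,0.4]
}}

```text
time_s: 4.9
ee_pos: [0.4644, 0.0472, 0.2282]
ee_rot: [-3.141, 0.043, -0.001]
contact_force: [1.3, -0.2, -0.9]
width: 0.507
```

Request:
{"op": "arm_command", "data": {
  "moves": [-11,47,0,0,0,1,0.4,-22,94,0,0,0,1.4,0.4,-33,141,0,0,0,1.4,0.4,-44,188,0,0,0,1.4,0.4,-55,235,0,0,0,1.4,0.4]
}}

```text
time_s: 5.4
ee_pos: [0.4091, 0.2824, 0.2278]
ee_rot: [3.141, -0.005, -0.0]
contact_force: [1.3, 0.1, -1.1]
width: 0.507
```

Request:
{"op": "arm_command", "data": {
  "moves": [-10,40,-10,0,0,0,0.4,-20,70,-20,0,0,0,0.4,-20,86,-30,0,0,0,0.4,-20,86,-30,0,0,0,0.4,-20,86,-30,0,0,0,0.4]
}}

```text
time_s: 5.9
ee_pos: [0.3899, 0.3661, 0.1977]
ee_rot: [3.14, -0.004, -0.002]
contact_force: [0.4, 0.4, -0.3]
width: 0.506
```

```bash
python3 - <<'E'
from look import *
im,info,s=look('w5')
for c,z in [('red',.003),('blue',.003)]:
    for b in blobs(im,info,c,z): print(c,*b)
R=cv2.Rodrigues(s['ee_rot'])[0]
zt=s['ee_pos'][2]+.030
for b in blobs(im,info,'red',zt): print('lid',*b)
E
```

```text
t 5.9 tcp [389.9 366.1 197.7] yaw -0.15 tilt [-0.001 -0.001 -1.   ] w 0.506 F [ 0.4  0.4 -0.3]
red [279.0, 309.0] [237.7, 365.8, 208.7, 132.2, -0.1]
red [225.0, 218.0] [352.4, 420.3, 17.0, 9.2, -23.0]
red [276.0, 206.0] [367.2, 370.9, 62.5, 12.8, 89.9]
red [280.0, 78.0] [479.2, 365.2, 85.0, 64.8, -0.3]
blue [479.0, 34.0] [521.8, 189.4, 81.9, 62.3, -81.9]
lid [279.0, 309.0] [391.3, 365.8, 69.9, 44.3, -0.1]
lid [225.0, 218.0] [429.7, 384.1, 5.7, 3.1, -23.0]
lid [276.0, 206.0] [434.7, 367.5, 20.9, 4.3, 89.9]
lid [280.0, 78.0] [472.2, 365.6, 28.5, 21.7, -0.3]
```

View pics/w5.png

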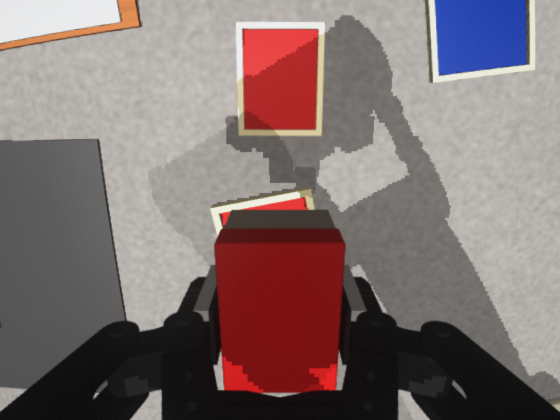

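```bash
python3 - <<'E'
from h import *
i=np.load('pics/w5.npz'); im=cv2.imread('pics/w5.png')
print(world(i,[[217,242.5],[344,242.5]],.2277)*1000)
print(world(i,[[229,211],[331,211]],.1877)*1000)
cv2.imwrite('pics/w5c.png',cv2.resize(im[195:260,205:355],None,fx=5,fy=5,interpolation=3))
E
```

```text
[[420.98424044 386.63326686 227.7       ]
 [420.90090361 344.25399591 227.7       ]]
[[419.07598192 387.87022953 187.7       ]
 [418.99486732 343.14780742 187.7       ]]
```

View pics/w5c.png

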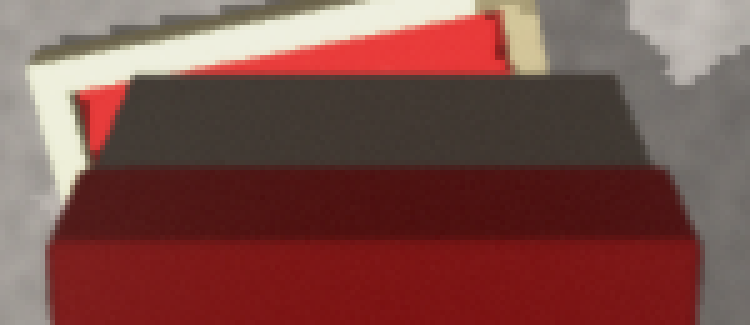

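Request:
{"op": "arm_command", "data": {
  "moves": [30,0,-25,0,0,0,0.4,60,0,-60,0,0,0,0.4,85,-0.5,-100,0,0,0,0.4,89,-0.5,-145,0,0,0,0.4,89,-0.5,-173,0,0,0,0.4]
}}

```text
time_s: 6.45
ee_pos: [0.4796, 0.3638, 0.0226]
ee_rot: [3.14, -0.009, -0.004]
contact_force: [-1.1, -0.3, -0.8]
width: 0.509
```

```bash
python3 - <<'E'
from look import *
im,info,s=look('w6')
a=env.camera('side')[270:370,170:290]; b=env.camera('scene')[140:230,350:450]
cv2.imwrite('pics/s6.png',np.hstack([cv2.resize(a,(400,333),interpolation=3),cv2.resize(b,(370,333),interpolation=3)]))
E
```

```text
t 6.45 tcp [479.6 363.8  22.6] yaw -0.34 tilt [-0.002 -0.001 -1.   ] w 0.509 F [-1.1 -0.3 -0.8]
```

View pics/s6.png

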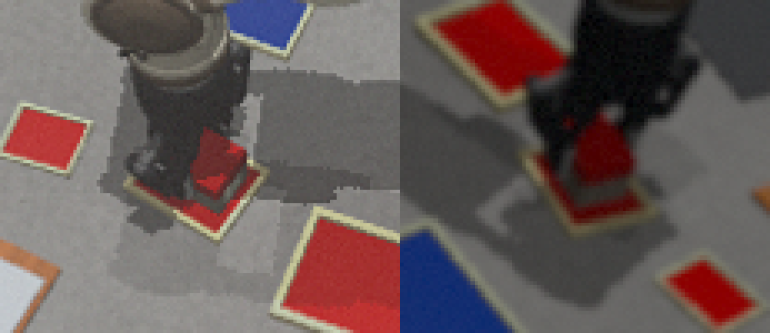

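View pics/w6.png

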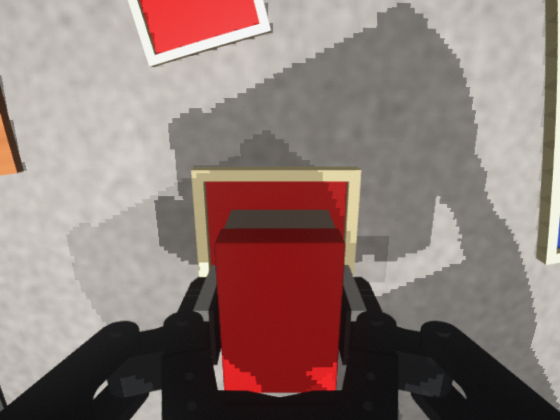

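```bash
python3 - <<'E'
from h import *
i=np.load('pics/w6.npz')
print('tray inner front',world(i,[[204,182],[350,182]],.003)*1000)
print('box base front',world(i,[[229,211],[331,211]],.0126)*1000)
E
```

```text
tray inner front [[519.66259583 397.56292828   3.        ]
 [519.30697837 331.15126634   3.        ]]
box base front [[508.84999281 385.40878594  12.6       ]
 [508.60902774 340.72389352  12.6       ]]
```

Request:
{"op": "arm_command", "data": {
  "moves": [0.7,1.3,-3,0,0,0,0.4,0.7,1.3,-6,0,0,0,0.4,0.7,1.3,-8,0,0,0,0.4,0.7,1.3,-9,0,0,0,0.4,0.7,1.3,-9,0,0,0,0.4]
}}

```text
time_s: 7.1
ee_pos: [0.48, 0.3676, 0.0167]
ee_rot: [-3.141, 0.004, -0.001]
contact_force: [0.7, -0.5, -1.8]
width: 0.517
```

Request:
{"op": "arm_command", "data": {
  "moves": [0,-1.5,0,0,0,0,0.4,0,-1.5,0,0,0,0,0.4,0,-1.5,0,0,0,0,0.4,0,-1.5,0,0,0,0,0.4,0,-1.5,0,0,0,0,0.4]
}}

```text
time_s: 7.6
ee_pos: [0.4799, 0.3659, 0.0163]
ee_rot: [-3.142, 0.005, 0.0]
contact_force: [-0.1, -0.2, -1.2]
width: 0.511
```

```bash
python3 - <<'E'
from look import *
im,info,s=look('w7')
cv2.imwrite('pics/w7c.png',cv2.resize(im[150:290,170:380],None,fx=3.5,fy=3.5,interpolation=3))
E
```

```text
t 7.6 tcp [479.9 365.9  16.3] yaw -0.17 tilt [-0.  0. -1.] w 0.511 F [-0.1 -0.2 -1.2]
```

View pics/w7c.png

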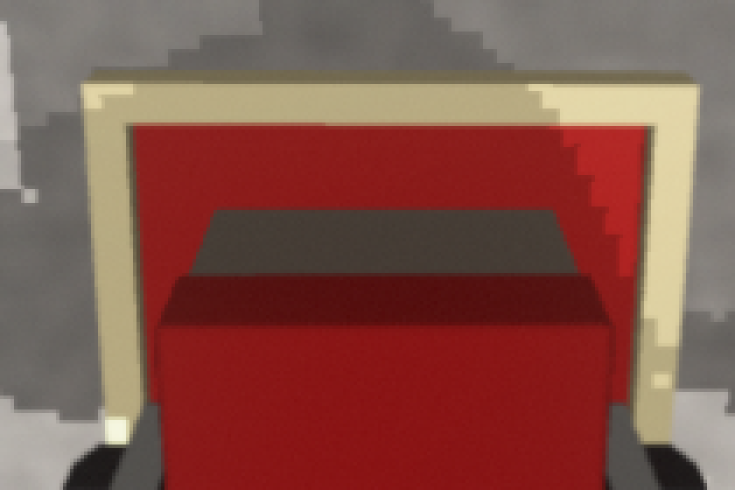

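Request:
{"op": "arm_command", "data": {
  "moves": [0.5,-0.6,-1,0,0,0,0.4,0.5,-0.6,-2,0,0,0,0.4,0.5,-0.6,-3,0,0,0,0.4,0.5,-0.6,-3.5,0,0,0,0.4,0.5,-0.6,-3.5,0,0,0,0.4]
}}

```text
time_s: 8.15
ee_pos: [0.4804, 0.3653, 0.0129]
ee_rot: [3.141, -0.005, -0.0]
contact_force: [-1.4, -1.6, 1.2]
width: 0.507
```

Request:
{"op": "arm_command", "data": {
  "moves": [0,0,-0.5,0,0,0,0.4,0,0,-0.5,0,0,0,0.8,0,0,-0.5,0,0,0,0.8,0,0,-0.5,0,0,0,0.8,0,0,-0.5,0,0,0,0.8]
}}

```text
time_s: 8.65
ee_pos: [0.4805, 0.3653, 0.0122]
ee_rot: [-3.142, 0.005, -0.0]
contact_force: [-0.6, 0.1, -0.5]
width: 0.796
```

Request:
{"op": "arm_command", "data": {
  "moves": [0,0,10,0,0,0,0.8,0,0,30,0,0,0,1,0,0,70,0,0,0,1,-10,0,115,0,0,0,1,-30,-10,160,0,0,0,1]
}}

```text
time_s: 9.15
ee_pos: [0.451, 0.3557, 0.1747]
ee_rot: [-3.141, 0.005, -0.003]
contact_force: [0.6, -0.2, -0.1]
width: 0.995
```

```bash
python3 - <<'E'
from look import *
im,info,s=look('w8')
for b in blobs(im,info,'red',.043): print(b)
for b in blobs(im,info,'red',.003): print(b)
cv2.imwrite('pics/w8c.png',cv2.resize(im[60:280,180:380],None,fx=2.7,fy=2.7,interpolation=3))
E
```

```text
t 9.15 tcp [451.  355.7 174.7] yaw -0.18 tilt [ 0.002  0.001 -1.   ] w 0.995 F [ 0.6 -0.2 -0.1]
([263.0, 319.0], [338.8, 370.3, 94.1, 73.8, 11.0])
([268.0, 153.0], [485.1, 363.9, 73.8, 56.8, -0.1])
([226.0, 14.0], [585.4, 391.1, 39.3, 24.3, -75.9])
([263.0, 319.0], [311.0, 372.5, 107.8, 84.5, 11.0])
([268.0, 153.0], [478.7, 365.2, 84.6, 65.1, -0.1])
([226.0, 14.0], [593.6, 396.4, 45.0, 27.8, -75.9])
```

View pics/w8c.png

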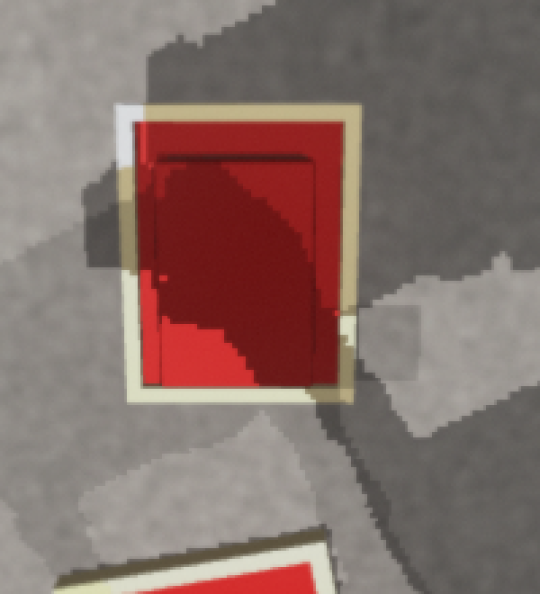

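```bash
python3 - <<'E'
from h import *
i=np.load('pics/w8.npz')
f=lambda L: np.array(L)/2.7-.3+[180,60]
print(world(i,f([(158,161),(313,161),(313,386),(160,386)]),.043).mean(0)*1000, world(i,f([(158,161),(313,161),(313,386),(160,386)]),.043)*1000)
print(world(i,f([(134,122),(344,122),(338,386),(142,386)]),.003).mean(0)*1000)
E
```

```text
[479.7512643  364.83583108  43.        ] [[511.59762845 385.59702035  43.        ]
 [511.45767148 343.61754206  43.        ]
 [447.93356187 342.95597366  43.        ]
 [448.01619541 387.17278825  43.        ]]
[478.43336759 365.0782816    3.        ]
```

Red sits centred in its tray, to within about 1.3 mm, and square. Yellow is next.

Request:
{"op": "arm_command", "data": {
  "moves": [0,-45,16,0,0,0,1,0,-93,32,0,0,-1,1,0,-141,48,0,0,-2,1,2,-189,60,0,0,-3,1,4,-238,65,0,0,-4,1]
}}

```text
time_s: 9.7
ee_pos: [0.455, 0.1158, 0.2395]
ee_rot: [-3.139, 0.114, -0.006]
contact_force: [0.7, -0.2, 0.3]
width: 1.001
```

Request:
{"op": "arm_command", "data": {
  "moves": [2,-48,0,0,0,-1,1,4,-96,0,0,0,-2,1,6,-144,0,0,0,-2.5,1,8,-192,0,0,0,-2.5,1,10,-240,0,0,0,-2.5,1]
}}

```text
time_s: 10.2
ee_pos: [0.4643, -0.1246, 0.238]
ee_rot: [3.136, -0.183, 0.002]
contact_force: [0.5, -0.4, 1.1]
width: 1.0
```

Request:
{"op": "arm_command", "data": {
  "moves": [0,-30,0,0,0,0,1,0,-47,0,0,0,0,1,0,-47,0,0,0,0,1,0,-47,0,0,0,0,1,0,-47,0,0,0,0,1]
}}

```text
time_s: 10.7
ee_pos: [0.4647, -0.1682, 0.2372]
ee_rot: [-3.136, 0.18, -0.0]
contact_force: [0.3, 0.4, -0.8]
width: 1.0
```

```bash
python3 - <<'E'
from look import *
im,info,s=look('w9')
for b in blobs(im,info,'yellow',.12,smin=100): print(b)
for b in blobs(im,info,'yellow',.003,smin=100): print('tray',b)
for b in blobs(im,info,'green',.003,smin=100): print('tray',b)
cv2.imwrite('pics/w9c.png',cv2.resize(im[0:220,180:380],None,fx=2.7,fy=2.7,interpolation=3))
E
```

```text
t 10.7 tcp [ 464.7 -168.2  237.2] yaw -6.57 tilt [ 0.  0. -1.] w 1.0 F [ 0.3  0.4 -0.8]
([100.0, 142.0], [524.2, -46.1, 74.1, 49.9, -6.8])
tray ([100.0, 142.0], [515.9, 12.9, 107.4, 72.3, -6.8])
tray ([276.0, 56.0], [577.2, -177.9, 72.0, 11.8, 82.5])
tray ([467.0, 95.0], [518.5, -365.7, 128.7, 76.7, 8.3])
```

View pics/w9c.png

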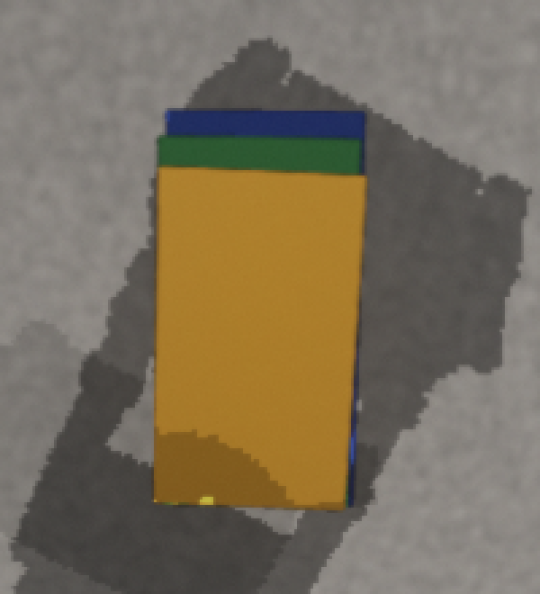

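```bash
cat >> h.py <<'E'
def rect(i,px,z):
    W=world(i,px,z)[:,:2]*1000   # order: front-left, front-right, back-right, back-left
    L=(W[0]+W[1]-W[2]-W[3])/2; B=(W[0]+W[3]-W[1]-W[2])/2
    return W.mean(0).round(1),'len',np.hypot(*L).round(1),'wid',np.hypot(*B).round(1),'yawL',np.degrees(np.arctan2(L[1],L[0])).round(2),'yawW',np.degrees(np.arctan2(-B[0],B[1])).round(2)
E
python3 - <<'E'
from h import *
i=np.load('pics/w9.npz')
f=lambda L: np.array(L)/2.7-.3+[180,0]
print(rect(i,f([(158,167),(366,176),(346,509),(154,501)]),.12))
E
```

```text
(array([ 520.3, -171.2]), 'len', np.float64(85.0), 'wid', np.float64(51.7), 'yawL', np.float64(-8.81), 'yawW', np.float64(-8.94))
```

Request:
{"op": "arm_command", "data": {
  "moves": [30,-1,-20,0,0,-1,1,55,-3,-50,0,0,-2.3,1,55.5,-3,-90,0,0,-2.3,1,55.5,-3,-125,0,0,-2.3,1,55.5,-3,-145,0,0,-2.3,1]
}}

```text
time_s: 11.25
ee_pos: [0.5185, -0.1701, 0.0887]
ee_rot: [-3.13, 0.242, 0.007]
contact_force: [0.0, -0.4, -0.1]
width: 1.001
```

Request:
{"op": "arm_command", "data": {
  "moves": [0,0,0,0,0,0,1,0,0,0,0,0,0,1,0,0,0,0,0,0,1,0,0,0,0,0,0,1,0,0,0,0,0,0,1]
}}

```text
time_s: 11.75
ee_pos: [0.5208, -0.173, 0.0934]
ee_rot: [3.131, -0.246, 0.003]
contact_force: [-0.4, -0.3, 0.8]
width: 0.995
```

```bash
python3 - <<'E'
from look import *
im,info,s=look('w10')
E
```

```text
t 11.75 tcp [ 520.8 -173.    93.4] yaw -8.97 tilt [ 0.002 -0.001 -1.   ] w 0.995 F [-0.4 -0.3  0.8]
```

View pics/w10.png

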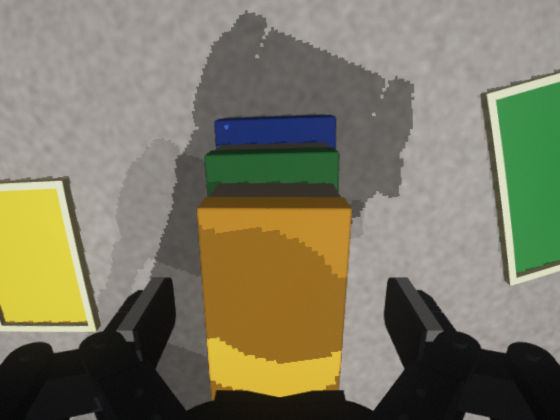

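Request:
{"op": "arm_command", "data": {
  "moves": [-0.5,1.8,-3,0,0,0,1,-0.5,1.8,-3,0,0,0,0.5,-0.5,1.8,-3,0,0,0,0.5,-0.5,1.8,-3,0,0,0,0.5,-0.5,1.8,-3,0,0,0,0.5],
  "squeeze": 40
}}

```text
time_s: 12.3
ee_pos: [0.5196, -0.1709, 0.0891]
ee_rot: [3.132, -0.246, 0.0]
contact_force: [0.1, -0.6, 1.0]
width: 0.599
```

Request:
{"op": "arm_command", "data": {
  "moves": [0,0,0,0,0,0,0.5,0,0,0,0,0,0,0.5,0,0,3,0,0,0,0.5,0,0,8,0,0,0,0.5,0,0,20,0,0,0,0.5]
}}

```text
time_s: 12.8
ee_pos: [0.5186, -0.1702, 0.1085]
ee_rot: [-3.131, 0.246, 0.004]
contact_force: [-0.5, -0.6, -1.1]
width: 0.601
```

Request:
{"op": "arm_command", "data": {
  "moves": [0,0,20,0,0,0,0.5,0,0,45,0,0,0,0.5,0,0,55,0,0,0,0.5,0,0,60,0,0,0,0.5,0,0,60,0,0,0,0.5]
}}

```text
time_s: 13.3
ee_pos: [0.5197, -0.1709, 0.1694]
ee_rot: [3.132, -0.246, 0.001]
contact_force: [-0.5, 0.0, -2.2]
width: 0.602
```

```bash
python3 - <<'E'
from look import *
im,info,s=look('w11')
E
```

```text
t 13.3 tcp [ 519.7 -170.9  169.4] yaw -8.97 tilt [ 0.001 -0.    -1.   ] w 0.602 F [-0.5  0.  -2.2]
```

View pics/w11.png

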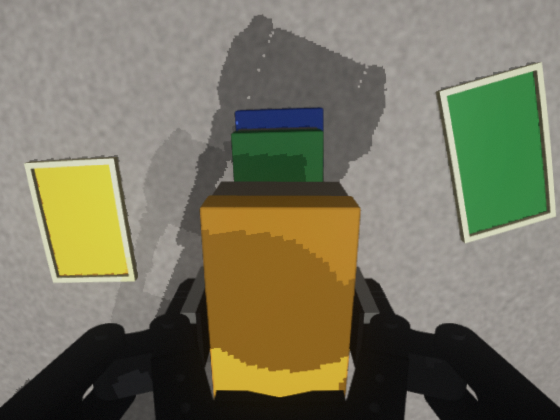

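Request:
{"op": "arm_command", "data": {
  "moves": [-1,35,5,0,0,0.5,0.5,-2,80,0,0,0,1,0.5,-3,125,-20,0,0,2,0.5,-4.5,165,-50,0,0,2.1,0.5,-4.5,183.5,-85,0,0,2.1,0.5]
}}

```text
time_s: 13.85
ee_pos: [0.5143, 0.0158, 0.0827]
ee_rot: [-3.135, 0.184, 0.0]
contact_force: [0.9, -0.5, -1.8]
width: 0.601
```

Request:
{"op": "arm_command", "data": {
  "moves": [0,0,-25,0,0,0,0.5,0,0,-45,0,0,0,0.5,0,0,-58,0,0,0,0.5,0,0,-60,0,0,0,0.5,0,0,-60,0,0,0,0.5]
}}

```text
time_s: 14.35
ee_pos: [0.5149, 0.0126, 0.0239]
ee_rot: [-3.136, 0.189, 0.001]
contact_force: [0.8, -0.7, -1.2]
width: 0.601
```

```bash
python3 - <<'E'
from look import *
im,info,s=look('w12')
cv2.imwrite('pics/w12c.png',cv2.resize(im[120:260,150:400],None,fx=3,fy=3,interpolation=3))
E
```

```text
t 14.35 tcp [514.9  12.6  23.9] yaw -6.89 tilt [-0.001  0.    -1.   ] w 0.601 F [ 0.8 -0.7 -1.2]
```

View pics/w12c.png

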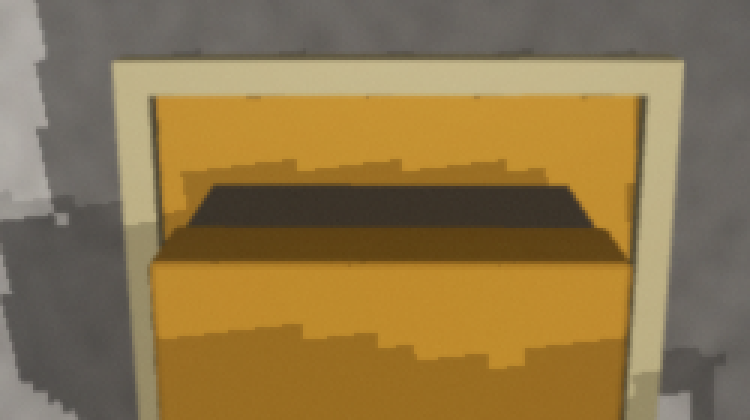

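```bash
python3 - <<'E'
from h import *
i=np.load('pics/w12.npz'); f=lambda L: np.array(L)/3-.3+[150,120]
T=world(i,f([(157,97),(637,97)]),.003)*1000; B=world(i,f([(213,186),(569,186)]),.0149)*1000
a=np.radians(-6.85);u=np.array([np.cos(a),np.sin(a)]);v=np.array([-u[1],u[0]])
t=T[:,:2].mean(0);b=B[:,:2].mean(0)
print(T,B,'gap',(t-b)@u,'lat tray-box',(t-b)@v, (t-b)@u*u-10*u+((t-b)@v)*v)
E
```

```text
[[572.04280256  40.36738509   3.        ]
 [563.52289297 -30.86105348   3.        ]] [[560.1219838   31.9963875   14.9       ]
 [554.12341233 -18.08906014  14.9       ]] gap 10.846509824774826 lat tray-box -0.9133494477135392 [ 0.73153167 -1.00779339]
```

Request:
{"op": "arm_command", "data": {
  "moves": [0.7,-1,-3,0,0,0,0.5,0.7,-1,-6,0,0,0,0.5,0.7,-1,-9,0,0,0,0.5,0.7,-1,-11,0,0,0,0.5,0.7,-1,-11.5,0,0,0,0.5]
}}

```text
time_s: 14.9
ee_pos: [0.5155, 0.0117, 0.0123]
ee_rot: [-3.136, 0.188, 0.001]
contact_force: [0.2, 0.9, -0.5]
width: 0.601
```

Request:
{"op": "arm_command", "data": {
  "moves": [0,0,-0.5,0,0,0,0.5,0,0,-0.5,0,0,0,0.5,0,0,-0.5,0,0,0,0.5,0,0,-0.5,0,0,0,0.5,0,0,-0.5,0,0,0,0.5]
}}

```text
time_s: 15.4
ee_pos: [0.5158, 0.0117, 0.0122]
ee_rot: [-3.136, 0.188, -0.0]
contact_force: [-0.9, 0.0, 0.2]
width: 0.6
```

Request:
{"op": "arm_command", "data": {
  "moves": [0,0,-0.5,0,0,0,0.5,0,0,-0.5,0,0,0,0.85,0,0,-0.5,0,0,0,0.85,0,0,-0.5,0,0,0,0.85,0,0,-0.5,0,0,0,0.85]
}}

```text
time_s: 15.9
ee_pos: [0.5158, 0.0117, 0.0115]
ee_rot: [3.136, -0.188, 0.0]
contact_force: [0.3, -0.7, 0.3]
width: 0.849
```

Request:
{"op": "arm_command", "data": {
  "moves": [0,0,10,0,0,0,0.85,0,0,30,0,0,0,1,0,0,70,0,0,0,1,-20,0,115,0,0,0,1,-40,0,160,0,0,0,1]
}}

```text
time_s: 16.4
ee_pos: [0.4751, 0.0117, 0.1738]
ee_rot: [3.136, -0.188, 0.001]
contact_force: [0.2, 0.1, 0.8]
width: 1.001
```

```bash
python3 - <<'E'
from look import *
im,info,s=look('w13')
for b in blobs(im,info,'yellow',.003,smin=100): print(b)
cv2.imwrite('pics/w13c.png',cv2.resize(im[40:260,180:380],None,fx=2.7,fy=2.7,interpolation=3))
E
```

```text
t 16.4 tcp [475.1  11.7 173.8] yaw -6.86 tilt [ 0. -0. -1.] w 1.001 F [0.2 0.1 0.8]
([284.0, 190.0], [475.7, 11.0, 64.0, 28.7, 83.3])
```

View pics/w13c.png

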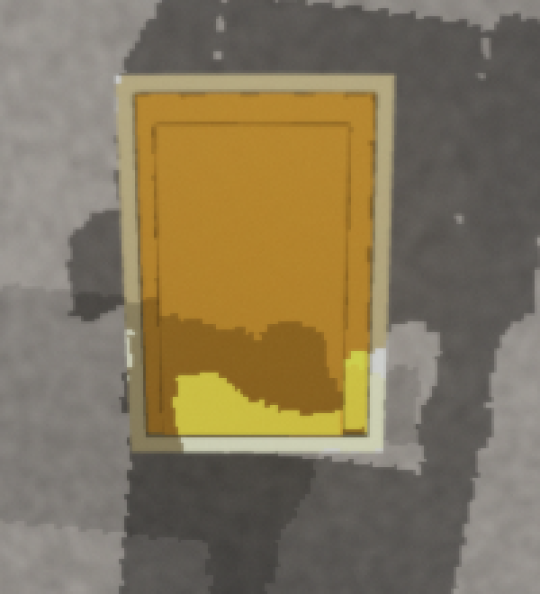

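```bash
python3 - <<'E'
from h import *
i=np.load('pics/w13.npz'); f=lambda L: np.array(L)/2.7-.3+[180,40]
print('box',rect(i,f([(154,124),(351,124),(344,434),(159,434)]),.043))
print('tray',rect(i,f([(134,93),(377,94),(367,434),(146,434)]),.003))
E
```

```text
box (array([516.8,  11.3]), 'len', np.float64(85.2), 'wid', np.float64(52.6), 'yawL', np.float64(-7.27), 'yawW', np.float64(-6.83))
tray (array([515.8,  10.8]), 'len', np.float64(106.5), 'wid', np.float64(72.9), 'yawL', np.float64(-6.85), 'yawW', np.float64(-6.94))
```

Yellow is within about 1 mm of the tray centre, and square. Green next.

Request:
{"op": "arm_command", "data": {
  "moves": [-3,-45,15,0,0,0,1,-6,-93,15,0,0,0,1,-9,-141,15,0,0,0,1,-11,-175,15,0,0,0,1,-11,-182,15,0,0,0,1]
}}

```text
time_s: 16.95
ee_pos: [0.4645, -0.1737, 0.1875]
ee_rot: [3.134, -0.195, 0.002]
contact_force: [0.5, 0.4, -1.0]
width: 1.002
```

Request:
{"op": "arm_command", "data": {
  "moves": [0,0,0,0,0,0,1,0,0,0,0,0,0,1,0,0,0,0,0,0,1,0,0,0,0,0,0,1,0,0,0,0,0,0,1]
}}

```text
time_s: 17.45
ee_pos: [0.4649, -0.1695, 0.1866]
ee_rot: [-3.136, 0.186, -0.0]
contact_force: [-0.3, -0.6, 0.1]
width: 1.001
```

```bash
python3 - <<'E'
from look import *
im,info,s=look('w14')
for b in blobs(im,info,'green',.08,smin=100): print(b)
for b in blobs(im,info,'green',.003,smin=100): print(b)
cv2.imwrite('pics/w14c.png',cv2.resize(im[0:220,180:380],None,fx=2.7,fy=2.7,interpolation=3))
E
```

```text
t 17.45 tcp [ 464.9 -169.5  186.6] yaw -6.8 tilt [ 0.  0. -1.] w 1.001 F [-0.3 -0.6  0.1]
([272.0, 122.0], [521.4, -171.1, 107.7, 58.2, -7.6])
([492.0, 95.0], [524.3, -321.9, 98.4, 58.5, 8.3])
([272.0, 122.0], [514.8, -168.7, 140.9, 76.1, -7.6])
([492.0, 95.0], [518.6, -365.9, 128.7, 76.6, 8.3])
```

View pics/w14c.png

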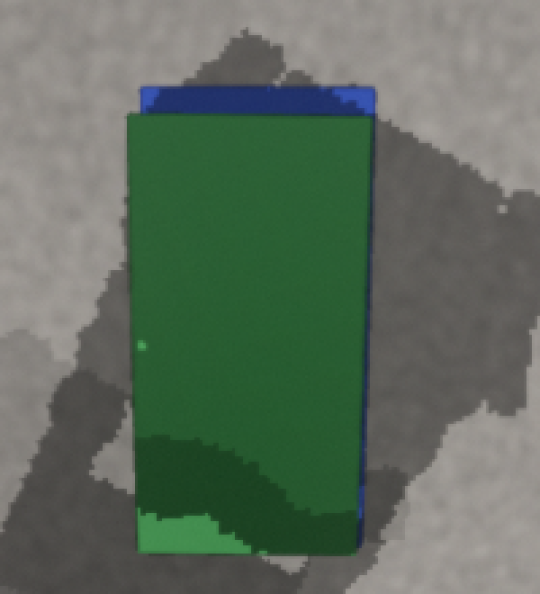

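Request:
{"op": "arm_command", "data": {
  "moves": [30,-1,-15,0,0,-0.8,1,56,-1.5,-45,0,0,-0.8,1,56,-1.5,-85,0,0,-0.8,1,56,-1.5,-120,0,0,-0.8,1,56,-1.5,-132,0,0,-0.8,1]
}}

```text
time_s: 18.0
ee_pos: [0.5181, -0.1699, 0.0505]
ee_rot: [-3.131, 0.209, 0.01]
contact_force: [-0.5, 0.3, -0.2]
width: 1.003
```

Request:
{"op": "arm_command", "data": {
  "moves": [0,0,-3,0,0,0,1,0,0,-4,0,0,0,1,0,0,-4,0,0,0,1,0,0,-4,0,0,0,1,0,0,-4,0,0,0,1]
}}

```text
time_s: 18.5
ee_pos: [0.5215, -0.1723, 0.0519]
ee_rot: [3.133, -0.21, 0.003]
contact_force: [0.1, 0.3, -0.3]
width: 1.001
```

```bash
python3 - <<'E'
from look import *
im,info,s=look('w15')
E
```

```text
t 18.5 tcp [ 521.5 -172.3   51.9] yaw -7.68 tilt [ 0.002 -0.001 -1.   ] w 1.001 F [ 0.1  0.3 -0.3]
```

View pics/w15.png

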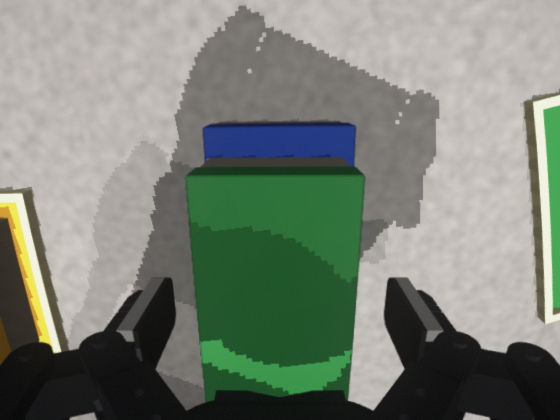

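Request:
{"op": "arm_command", "data": {
  "moves": [-0.3,1.2,-2.5,0,0,0,1,-0.3,1.2,-2.5,0,0,0,0.55,-0.3,1.2,-2.5,0,0,0,0.55,-0.3,1.2,-2.5,0,0,0,0.55,-0.3,1.2,-2.5,0,0,0,0.55],
  "squeeze": 45
}}

```text
time_s: 19.05
ee_pos: [0.5205, -0.1707, 0.0481]
ee_rot: [3.134, -0.21, 0.0]
contact_force: [0.7, -0.8, 0.4]
width: 0.67
```

Request:
{"op": "arm_command", "data": {
  "moves": [0,0,0,0,0,0,0.55,0,0,0,0,0,0,0.55,0,0,3,0,0,0,0.55,0,0,8,0,0,0,0.55,0,0,20,0,0,0,0.55]
}}

```text
time_s: 19.55
ee_pos: [0.5194, -0.1699, 0.0675]
ee_rot: [-3.133, 0.21, 0.004]
contact_force: [0.4, -0.2, -3.0]
width: 0.675
```

Request:
{"op": "arm_command", "data": {
  "moves": [0,0,20,0,0,0,0.55,0,0,45,0,0,0,0.55,0,0,60,0,0,0,0.55,0,0,65,0,0,0,0.55,0,0,65,0,0,0,0.55]
}}

```text
time_s: 20.05
ee_pos: [0.5208, -0.1708, 0.1338]
ee_rot: [3.134, -0.21, 0.002]
contact_force: [-0.2, 0.7, -0.9]
width: 0.67
```

```bash
python3 - <<'E'
from look import *
im,info,s=look('w16')
E
```

```text
t 20.05 tcp [ 520.8 -170.8  133.8] yaw -7.67 tilt [ 0.001 -0.001 -1.   ] w 0.67 F [-0.2  0.7 -0.9]
```

View pics/w16.png

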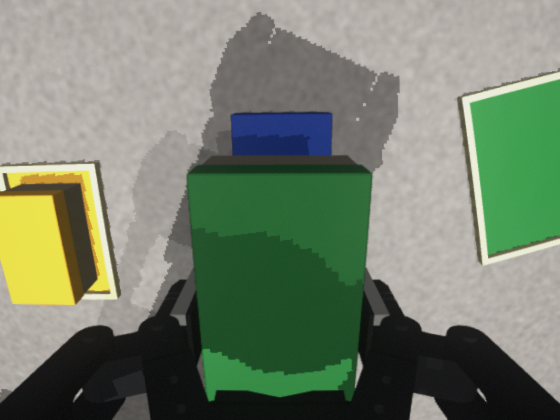

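Request:
{"op": "arm_command", "data": {
  "moves": [-1,-30,10,0,0,2,0.55,-1.5,-75,10,0,0,6,0.55,-2,-120,0,0,0,10,0.55,-2.8,-165,-25,0,0,14,0.55,-2.8,-195,-60,0,0,16,0.55]
}}

```text
time_s: 20.6
ee_pos: [0.5179, -0.3693, 0.0731]
ee_rot: [3.13, 0.229, 0.003]
contact_force: [0.3, -0.2, -1.4]
width: 0.67
```

Request:
{"op": "arm_command", "data": {
  "moves": [0,0,-20,0,0,0,0.55,0,0,-38,0,0,0,0.55,0,0,-50,0,0,0,0.55,0,0,-52,0,0,0,0.55,0,0,-52,0,0,0,0.55]
}}

```text
time_s: 21.1
ee_pos: [0.5175, -0.3651, 0.0207]
ee_rot: [-3.133, -0.229, 0.001]
contact_force: [-0.4, 1.3, -1.0]
width: 0.671
```

```bash
python3 - <<'E'
from look import *
im,info,s=look('w17')
cv2.imwrite('pics/w17c.png',cv2.resize(im[80:240,150:400],None,fx=3,fy=3,interpolation=3))
E
```

```text
t 21.1 tcp [ 517.5 -365.1   20.7] yaw 8.35 tilt [-0.001  0.001 -1.   ] w 0.671 F [-0.4  1.3 -1. ]
```

View pics/w17c.png

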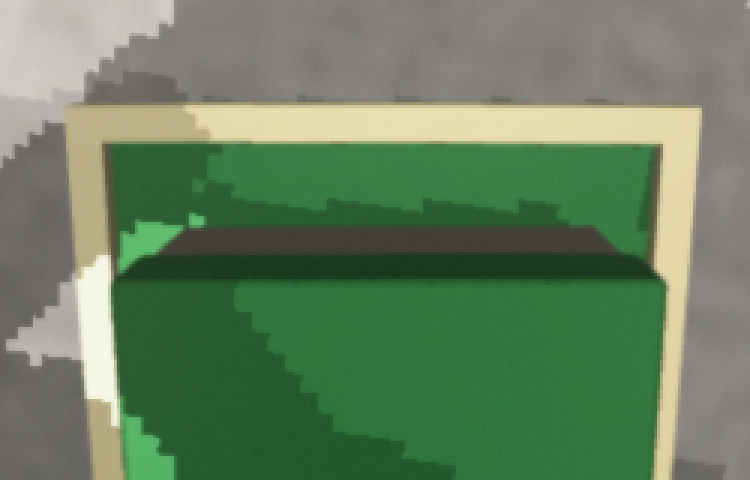

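```bash
python3 - <<'E'
from h import *
i=np.load('pics/w17.npz'); f=lambda L: np.array(L)/3-.3+[150,80]
T=world(i,f([(108,145),(655,145)]),.003)*1000; B=world(i,f([(183,228),(594,228)]),.0127)*1000
a=np.radians(8.35);u=np.array([np.cos(a),np.sin(a)]);v=np.array([-u[1],u[0]])
t=T[:,:2].mean(0);b=B[:,:2].mean(0)
print(T,B,'gap',(t-b)@u,'lat tray-box',(t-b)@v, (t-b)@u*u-10*u+((t-b)@v)*v)
E
```

```text
[[ 575.24053231 -315.98941184    3.        ]
 [ 586.75169156 -393.94490446    3.        ]] [[ 566.61547304 -329.48405344   12.7       ]
 [ 574.91399397 -385.56659072   12.7       ]] gap 10.494415785883215 lat tray-box 1.0452485553279687 [0.33738405 1.10596723]
```

Request:
{"op": "arm_command", "data": {
  "moves": [0.3,1.1,-3,0,0,0,0.55,0.3,1.1,-6,0,0,0,0.55,0.3,1.1,-8,0,0,0,0.55,0.3,1.1,-9,0,0,0,0.55,0.3,1.1,-9.5,0,0,0,0.55]
}}

```text
time_s: 21.65
ee_pos: [0.5179, -0.3645, 0.0115]
ee_rot: [-3.133, -0.228, 0.0]
contact_force: [-0.8, -0.4, -1.5]
width: 0.675
```

Request:
{"op": "arm_command", "data": {
  "moves": [0,0,-0.5,0,0,0,0.55,0,0,-0.5,0,0,0,0.55,0,0,-0.5,0,0,0,0.55,0,0,-0.5,0,0,0,0.55,0,0,-0.5,0,0,0,0.55]
}}

```text
time_s: 22.15
ee_pos: [0.518, -0.3646, 0.0111]
ee_rot: [3.133, 0.228, 0.0]
contact_force: [0.2, -0.3, -1.0]
width: 0.67
```

Request:
{"op": "arm_command", "data": {
  "moves": [0,0,-0.5,0,0,0,0.55,0,0,-0.9,0,0,0,0.55,0,0,-0.9,0,0,0,0.55,0,0,-0.9,0,0,0,0.55,0,0,-0.9,0,0,0,0.55]
}}

```text
time_s: 22.65
ee_pos: [0.518, -0.3646, 0.0112]
ee_rot: [3.133, 0.228, -0.0]
contact_force: [-2.3, 1.2, 6.0]
width: 0.671
```

Contact with the tray floor (+6 N), so I'll release.

Request:
{"op": "arm_command", "data": {
  "moves": [0,0,0.3,0,0,0,0.9,0,0,0.3,0,0,0,0.9,0,0,0.3,0,0,0,0.9,0,0,0.3,0,0,0,0.9,0,0,0.3,0,0,0,0.9]
}}

```text
time_s: 23.15
ee_pos: [0.5179, -0.3645, 0.0104]
ee_rot: [-3.133, -0.228, 0.0]
contact_force: [-0.3, -0.1, 0.8]
width: 0.898
```

Request:
{"op": "arm_command", "data": {
  "moves": [0,0,10,0,0,0,0.9,0,0,30,0,0,0,1,0,0,70,0,0,0,1,-25,0,115,0,0,0,1,-50,0,160,0,0,0,1]
}}

```text
time_s: 23.65
ee_pos: [0.469, -0.3643, 0.1701]
ee_rot: [3.133, 0.23, 0.001]
contact_force: [-0.2, -0.6, 0.0]
width: 1.001
```

```bash
python3 - <<'E'
from look import *
im,info,s=look('w18')
cv2.imwrite('pics/w18c.png',cv2.resize(im[0:220,180:380],None,fx=2.7,fy=2.7,interpolation=3))
E
```

```text
t 23.65 tcp [ 469.  -364.3  170.1] yaw 8.38 tilt [ 0.    -0.001 -1.   ] w 1.001 F [-0.2 -0.6  0. ]
```

View pics/w18c.png

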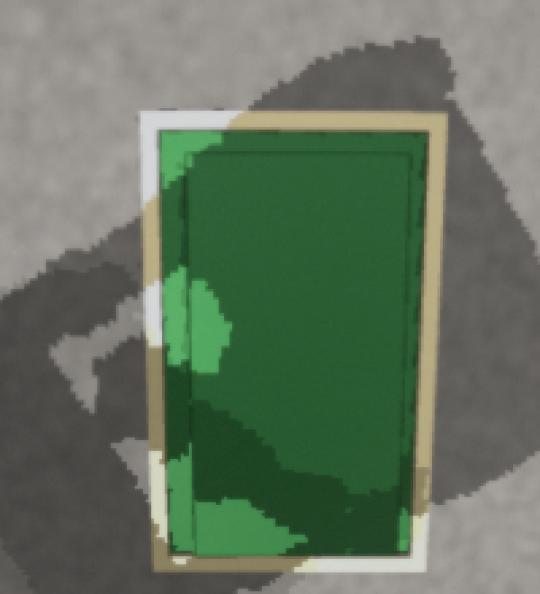

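```bash
python3 - <<'E'
from h import *
i=np.load('pics/w18.npz'); f=lambda L: np.array(L)/2.7-.3+[180,0]
print('box',rect(i,f([(188,152),(411,152),(399,556),(194,556)]),.043))
print('tray',rect(i,f([(159,130),(429,131),(411,556),(170,556)]),.003))
E
```

```text
box (array([ 519.3, -365.1]), 'len', np.float64(108.0), 'wid', np.float64(57.7), 'yawL', np.float64(8.46), 'yawW', np.float64(8.5))
tray (array([ 518. , -364.7]), 'len', np.float64(130.0), 'wid', np.float64(78.8), 'yawL', np.float64(8.32), 'yawW', np.float64(8.39))
```

Green is centred and square. Blue next.

Request:
{"op": "arm_command", "data": {
  "moves": [-2,40,0,0,0,-3,1,-4,88,0,0,0,-7,1,-6,136,0,0,0,-11,1,-8,175,0,0,0,-15,1,-8,193,0,0,0,-15.5,1]
}}

```text
time_s: 24.2
ee_pos: [0.4609, -0.1685, 0.1684]
ee_rot: [-3.135, 0.196, -0.0]
contact_force: [-0.4, -0.2, -0.2]
width: 1.0
```

Request:
{"op": "arm_command", "data": {
  "moves": [0,0,0,0,0,0,1,0,0,0,0,0,0,1,0,0,0,0,0,0,1,0,0,0,0,0,0,1,0,0,0,0,0,0,1]
}}

```text
time_s: 24.7
ee_pos: [0.4614, -0.1723, 0.1679]
ee_rot: [3.135, -0.198, -0.0]
contact_force: [-0.2, -0.3, 0.7]
width: 1.003
```

```bash
python3 - <<'E'
from look import *
im,info,s=look('w19')
for b in blobs(im,info,'blue',.04,smin=100,vmin=30): print(b)
cv2.imwrite('pics/w19c.png',cv2.resize(im[0:220,180:380],None,fx=2.7,fy=2.7,interpolation=3))
E
```

```text
t 24.7 tcp [ 461.4 -172.3  167.9] yaw -7.24 tilt [-0. -0. -1.] w 1.003 F [-0.2 -0.3  0.7]
([269.0, 112.0], [522.3, -173.1, 129.9, 64.4, -7.1])
```

View pics/w19c.png

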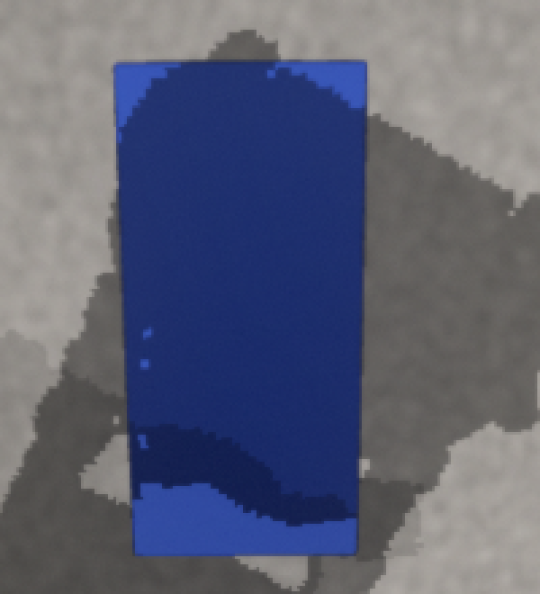

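Request:
{"op": "arm_command", "data": {
  "moves": [30,0,-15,0,0,0,1,60,-0.8,-45,0,0,0,1,60.5,-0.8,-90,0,0,0,1,60.5,-0.8,-130,0,0,0,1,60.5,-0.8,-148,0,0,0,1]
}}

```text
time_s: 25.25
ee_pos: [0.5192, -0.1709, 0.0154]
ee_rot: [-3.132, 0.197, 0.01]
contact_force: [-0.7, 0.6, 0.1]
width: 0.997
```

Request:
{"op": "arm_command", "data": {
  "moves": [0,0,-3,0,0,0,1,0,0,-5,0,0,0,1,0,0,-7,0,0,0,1,0,0,-7,0,0,0,1,0,0,-7,0,0,0,1]
}}

```text
time_s: 25.75
ee_pos: [0.5227, -0.1728, 0.0141]
ee_rot: [3.134, -0.197, 0.003]
contact_force: [-0.6, -0.1, -0.1]
width: 0.997
```

```bash
python3 - <<'E'
from look import *
im,info,s=look('w20')
E
```

```text
t 25.75 tcp [ 522.7 -172.8   14.1] yaw -7.17 tilt [ 0.002 -0.001 -1.   ] w 0.997 F [-0.6 -0.1 -0.1]
```

View pics/w20.png

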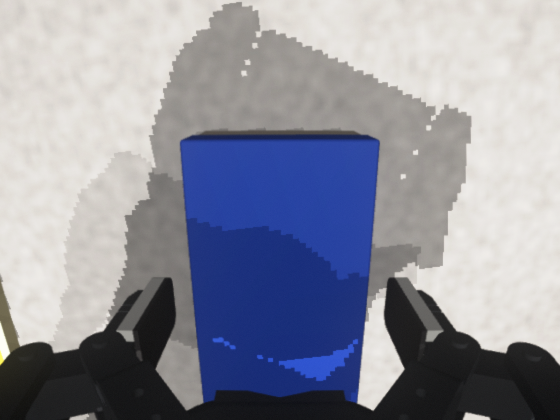

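Request:
{"op": "arm_command", "data": {
  "moves": [0,0,-4,0,0,0,1,0,0,-4,0,0,0,0.6,0,0,-4,0,0,0,0.6,0,0,-4,0,0,0,0.6,0,0,-4,0,0,0,0.6],
  "squeeze": 50
}}

```text
time_s: 26.3
ee_pos: [0.522, -0.1724, 0.009]
ee_rot: [3.135, -0.196, 0.0]
contact_force: [0.2, -1.7, 0.2]
width: 0.737
```

Request:
{"op": "arm_command", "data": {
  "moves": [0,0,0,0,0,0,0.6,0,0,0,0,0,0,0.6,0,0,4,0,0,0,0.6,0,0,15,0,0,0,0.6,0,0,35,0,0,0,0.6]
}}

```text
time_s: 26.8
ee_pos: [0.5202, -0.1712, 0.0429]
ee_rot: [-3.133, 0.196, 0.006]
contact_force: [0.5, 0.1, -3.6]
width: 0.745
```

Request:
{"op": "arm_command", "data": {
  "moves": [0,0,25,0,0,0,0.6,0,0,50,0,0,0,0.6,0,0,75,0,0,0,0.6,0,0,85,0,0,0,0.6,0,0,85,0,0,0,0.6]
}}

```text
time_s: 27.3
ee_pos: [0.5228, -0.1728, 0.1307]
ee_rot: [3.134, -0.196, 0.005]
contact_force: [-0.1, -0.5, -4.4]
width: 0.739
```

```bash
python3 - <<'E'
from look import *
im,info,s=look('w21')
E
```

```text
t 27.3 tcp [ 522.8 -172.8  130.7] yaw -7.17 tilt [ 0.003 -0.002 -1.   ] w 0.739 F [-0.1 -0.5 -4.4]
```

View pics/w21.png

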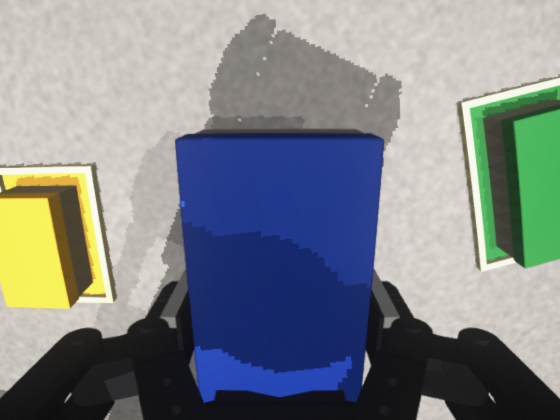

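Request:
{"op": "arm_command", "data": {
  "moves": [4,30,0,0,0,1,0.6,9,76,0,0,0,3,0.6,14,122,0,0,0,5,0.6,19,168,0,0,0,7,0.6,24,214,0,0,0,9,0.6]
}}

```text
time_s: 27.85
ee_pos: [0.5443, 0.0437, 0.1267]
ee_rot: [-3.141, -0.052, 0.006]
contact_force: [0.3, -0.5, -3.3]
width: 0.734
```

Request:
{"op": "arm_command", "data": {
  "moves": [5,46,0,0,0,2,0.6,10,92,0,0,0,4,0.6,14,130,0,0,0,6,0.6,16,153,-20,0,0,6.7,0.6,17,157,-40,0,0,6.7,0.6]
}}

```text
time_s: 28.35
ee_pos: [0.5617, 0.2016, 0.0868]
ee_rot: [-3.132, -0.239, 0.003]
contact_force: [0.1, -1.4, -4.9]
width: 0.738
```

Request:
{"op": "arm_command", "data": {
  "moves": [0,0,-20,0,0,0,0.6,0,0,-40,0,0,0,0.6,0,0,-60,0,0,0,0.6,0,0,-66,0,0,0,0.6,0,0,-66,0,0,0,0.6]
}}

```text
time_s: 28.85
ee_pos: [0.5608, 0.1984, 0.0205]
ee_rot: [3.133, 0.233, -0.008]
contact_force: [-0.3, 0.0, -3.5]
width: 0.738
```

```bash
python3 - <<'E'
from look import *
im,info,s=look('w22')
cv2.imwrite('pics/w22c.png',cv2.resize(im[60:220,150:400],None,fx=3,fy=3,interpolation=3))
E
```

```text
t 28.85 tcp [560.8 198.4  20.5] yaw 8.52 tilt [-0.005 -0.001 -1.   ] w 0.738 F [-0.3  0.  -3.5]
```

View pics/w22c.png

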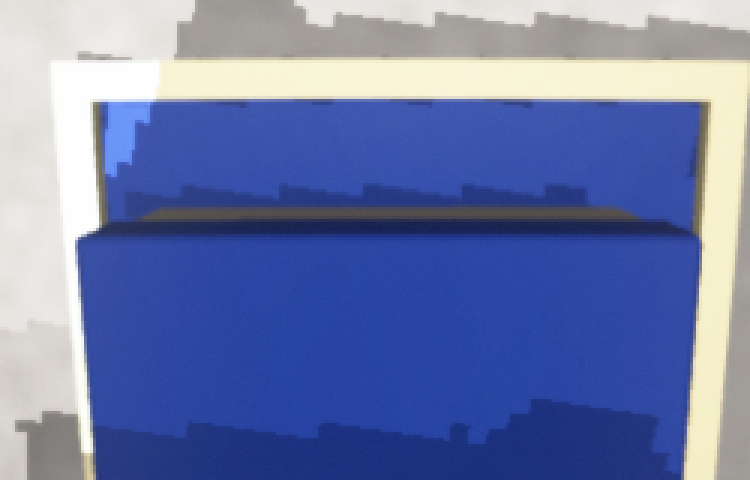

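Request:
{"op": "arm_command", "data": {
  "moves": [0,0,0,0,0,0,0.6,0,0,0,0,0,0,0.6,0,0,0,0,0,0,0.6,0,0,0,0,0,0,0.6,0,0,0,0,0,0,0.6]
}}

```text
time_s: 29.4
ee_pos: [0.563, 0.1987, 0.0232]
ee_rot: [-3.133, -0.234, -0.001]
contact_force: [-0.1, 0.1, -3.6]
width: 0.737
```

```bash
python3 - <<'E'
from look import *
im,info,s=look('w23')
cv2.imwrite('pics/w23c.png',cv2.resize(im[60:220,150:400],None,fx=3,fy=3,interpolation=3))
E
```

```text
t 29.4 tcp [563.  198.7  23.2] yaw 8.53 tilt [ 0.  0. -1.] w 0.737 F [-0.1  0.1 -3.6]
```

View pics/w23c.png

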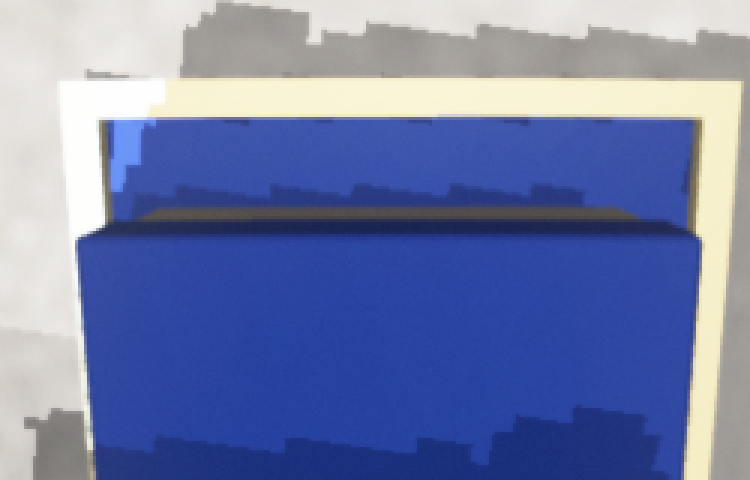

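```bash
python3 - <<'E'
from h import *
i=np.load('pics/w23.npz'); f=lambda L: np.array(L)/3-.3+[150,60]
T=world(i,f([(107,119),(695,119)]),.003)*1000
a=np.radians(8.53);u=np.array([np.cos(a),np.sin(a)]);v=np.array([-u[1],u[0]])
for px,z in [([(153,208),(622,208)],.0142),([(78,239),(700,239)],.0542)]:
    B=world(i,f(px),z)*1000
    t=T[:,:2].mean(0);b=B[:,:2].mean(0)
    print(np.linalg.norm(B[0]-B[1]),np.linalg.norm(T[0]-T[1]),'gap',(t-b)@u,'lat tray-box',(t-b)@v, (t-b)@u*u-10*u+((t-b)@v)*v, np.degrees(np.arctan2(T[1,0]-T[0,0],-(T[1,1]-T[0,1]))))
E
```

```text
63.89335208998378 84.38845077358255 gap 11.692632067807333 lat tray-box -1.9313042875664221 [ 1.96037377 -1.65887741] 8.618207457565315
63.11895339509522 84.38845077358255 gap 11.087109831022614 lat tray-box -1.715770039649535 [ 1.32958002 -1.53554277] 8.618207457565315
```

Request:
{"op": "arm_command", "data": {
  "moves": [1.5,-1.6,-3,0,0,0,0.6,1.5,-1.6,-6,0,0,0,0.6,1.5,-1.6,-8,0,0,0,0.6,1.5,-1.6,-10,0,0,0,0.6,1.5,-1.6,-10.5,0,0,0,0.6]
}}

```text
time_s: 29.95
ee_pos: [0.5641, 0.1971, 0.012]
ee_rot: [3.133, 0.234, -0.001]
contact_force: [0.3, -0.1, -1.7]
width: 0.738
```

Request:
{"op": "arm_command", "data": {
  "moves": [0,0,-0.5,0,0,0,0.6,0,0,-0.5,0,0,0,0.6,0,0,-0.5,0,0,0,0.6,0,0,-0.5,0,0,0,0.6,0,0,-0.5,0,0,0,0.6]
}}

```text
time_s: 30.45
ee_pos: [0.5644, 0.1971, 0.012]
ee_rot: [-3.133, -0.234, -0.0]
contact_force: [-1.6, 0.2, -1.1]
width: 0.737
```

Request:
{"op": "arm_command", "data": {
  "moves": [0,0,-0.5,0,0,0,0.6,0,0,-0.6,0,0,0,0.6,0,0,-0.6,0,0,0,0.6,0,0,-0.6,0,0,0,0.6,0,0,-0.6,0,0,0,0.6]
}}

```text
time_s: 30.95
ee_pos: [0.5644, 0.1971, 0.012]
ee_rot: [3.133, 0.234, -0.0]
contact_force: [-5.5, -1.4, 4.7]
width: 0.738
```

On the floor of the tray, so I'll release.

Request:
{"op": "arm_command", "data": {
  "moves": [0,0,0.3,0,0,0,0.6,0,0,0.3,0,0,0,0.95,0,0,0.3,0,0,0,0.95,0,0,0.3,0,0,0,0.95,0,0,0.3,0,0,0,0.95]
}}

```text
time_s: 31.45
ee_pos: [0.5647, 0.1971, 0.0117]
ee_rot: [-3.133, -0.233, -0.001]
contact_force: [0.0, -0.1, 0.1]
width: 0.947
```

Request:
{"op": "arm_command", "data": {
  "moves": [0,0,8,0,0,0,1,0,0,30,0,0,0,1,0,0,70,0,0,0,1,-30,0,110,0,0,0,1,-60,0,150,0,0,0,1]
}}

```text
time_s: 31.95
ee_pos: [0.5041, 0.1969, 0.1637]
ee_rot: [-3.133, -0.233, -0.002]
contact_force: [0.3, 0.2, -0.1]
width: 1.005
```

```bash
python3 - <<'E'
from look import *
im,info,s=look('w24')
cv2.imwrite('pics/w24c.png',cv2.resize(im[0:220,180:380],None,fx=2.7,fy=2.7,interpolation=3))
E
```

```text
t 31.95 tcp [504.1 196.9 163.7] yaw 8.5 tilt [ 0.001  0.    -1.   ] w 1.005 F [ 0.3  0.2 -0.1]
```

View pics/w24c.png

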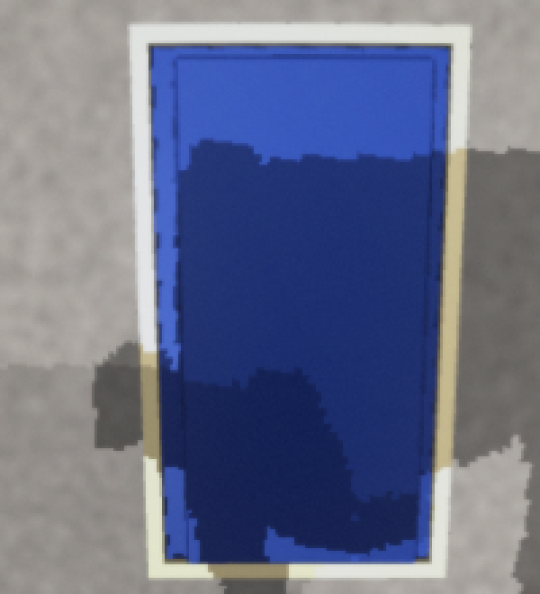

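```bash
python3 - <<'E'
from h import *
i=np.load('pics/w24.npz'); f=lambda L: np.array(L)/2.7-.3+[180,0]
print('box',rect(i,f([(176,57),(434,57),(418,563),(188,563)]),.043))
print('tray',rect(i,f([(148,45),(452,45),(432,563),(164,563)]),.003))
E
```

```text
box (array([565.3, 196.6]), 'len', np.float64(129.7), 'wid', np.float64(63.6), 'yawL', np.float64(8.85), 'yawW', np.float64(8.64))
tray (array([564.3, 196.6]), 'len', np.float64(152.5), 'wid', np.float64(85.8), 'yawL', np.float64(8.78), 'yawW', np.float64(8.63))
```

Request:
{"op": "arm_command", "data": {
  "moves": [-30,-30,15,0,0,0,1,-60,-60,30,0,0,0,1,-90,-90,45,0,0,0,1,-120,-120,60,0,0,0,1,-120,-120,60,0,0,0,1]
}}

```text
time_s: 32.5
ee_pos: [0.3836, 0.075, 0.2245]
ee_rot: [3.131, 0.228, 0.009]
contact_force: [0.9, -0.1, 0.6]
width: 1.001
```

```bash
python3 - <<'E'
from look import *
cv2.imwrite('pics/f_scene.png',env.camera('scene')); cv2.imwrite('pics/f_side.png',env.camera('side'))
E
```

```text
(no output)
```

View pics/f_scene.png

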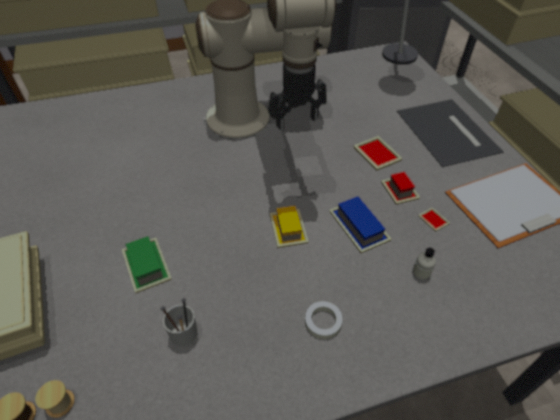

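View pics/f_side.png

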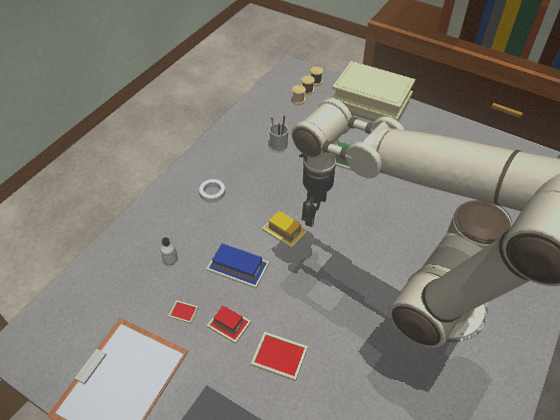

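The final scene and side views show all four boxes in their trays: red (402,186), yellow (289,225), blue (360,222) and green (146,262). The cup and glue are unmoved and the arm is clear, so I'm handing in.

```bash
python3 -c "
from rig import env
print(env.sign_off())"
```

```text
the job is handed in; nothing more can be done
None
```

I took the stack apart from the top down and set each box lid up in its matching tray, then handed the job in at about 33 s of the 120 s allowed. Red went in the middle-sized red tray, the one measuring 84 x 64 mm inside.

| Box | Offset from tray centre (wrist camera) | Yaw difference from tray |
|---|---|---|
| Red | about 1.3 mm | about 0.2° (no box yaw fit) |
| Yellow | about 1.1 mm | up to 0.4° |
| Green | about 1.4 mm | about 0.1° |
| Blue | about 1 mm | about 0.1° |

- **Boxes:** All four looked flat inside the lip in the wrist close-ups, and none tipped while being carried.
- **Bystanders:** The glue bottle and brush cup stand where they were in the final scene and side pictures, and the arm ended clear of everything.
- **Disagreement:** The cameras differed by up to about 4 mm on tray positions, so I centred each box on the tray edges as seen in the same wrist picture.
- **Less certain:** The near edges of the trays were partly hidden in those checks, so the offsets along the long side are good to about 1 mm.

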